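Close the reception window: post the visitor passes and set up the closed sign

TASK

Close the reception window for the day: slide the shutter of the pass returns box fully open, push every visitor pass left on the counter through the slot so that it drops right inside, then slide the shutter fully shut again. Also stand the toppled 'window closed' sign upright on its foot on the counter. Leave the speaker and the pen cup undisturbed.

Things in the scene. Friction and masses are not known exactly. Their poses are not given: they have to be found in the camera images.
- returns_box: blue-grey steel returns box, fixed, shut all round but for one slot: 220 deep (x) x 230 wide (y) x 185 mm high, walls 4 mm. Origin: centre of its underside. The front, its upright face at x = -110 mm, has the slot: passes go in level, along its +x. Behind the slot a slick ramp falls at 28 degrees for 65 mm, then open space: a pass let go with well over half of it inside slides in by itself.
- slot (a point): centre of the level slot, in the outer surface of the box's front; axes as the box's. Slot 70 wide (y) x 13 mm high (z), at the box's own y = +60, z = 150 mm (35 mm below its top). Two 5 mm square shutter rails run along the front 21 mm above and below the slot's centre, standing 5 mm out from it.
- shutter_plate (a joint): sliding shutter, aluminium plate 84 x 36 x 3 mm on the outside of the box's front, over the slot: travel in m, 0 = shut (slot covered), 0.100 = fully open (stop), growing along the box's own -y. Takes about 2 N to slide, stays where left. Starts 0 to 30 mm open, which does not free the slot.
- shutter_knob (a point): black round knob that slides the shutter, 16 mm diameter, standing 34 mm out of the shutter's face (along the box's -x), 150 mm above the counter. This point: on its axis, 21 mm out from the face; moves with it; axes as the box's. It is 28 mm to the -y side of the slot's centre when shut, 128 mm when open.
- pass1: visitor pass, a flat rigid plastic holder 110 x 62 x 8 mm, 45 g, light grey with a white card in it; lies flat on the counter. Origin: centre of its underside; x along its 110 mm length, y across its 62 mm width, z its thickness. May be absent.
- pass2: visitor pass, a flat rigid plastic holder 110 x 62 x 8 mm, 45 g, light grey with a white card in it; lies flat on the counter. Origin: centre of its underside; x along its 110 mm length, y across its 62 mm width, z its thickness. May be absent.
- pass3: visitor pass, a flat rigid plastic holder 110 x 62 x 8 mm, 45 g, light grey with a white card in it; lies flat on the counter. Origin: centre of its underside; x along its 110 mm length, y across its 62 mm width, z its thickness. May be absent.
- pass4: visitor pass, a flat rigid plastic holder 110 x 62 x 8 mm, 45 g, light grey with a white card in it; lies flat on the counter. Origin: centre of its underside; x along its 110 mm length, y across its 62 mm width, z its thickness. May be absent.
- pass5: visitor pass, a flat rigid plastic holder 110 x 62 x 8 mm, 45 g, light grey with a white card in it; lies flat on the counter. Origin: centre of its underside; x along its 110 mm length, y across its 62 mm width, z its thickness. May be absent.
- sign: toppled sign, 0.58 kg: white panel 60 wide (y) x 12 thick (x) x 150 mm high, red no-entry disc on both faces, upright on a heavy steel foot 76 x 76 x 14 mm. Origin: centre of the foot's underside; z to the panel's top (164 mm). Lies on the foot's edge and the panel's top edge, x side down, z level and a little down. Mass centre 21 mm up: within 55 degrees of upright it falls onto its foot by itself.
- speaker: black round desk speaker on a foot, 100 mm across, 160 mm high. Bystander: leave it alone. Origin: centre of its underside, z up.
- pen_cup: white pen cup with pens, 76 mm across, 100 mm high, pens to 150 mm. Bystander: leave it alone. Origin: centre of its underside, z up.
Not all that is in view belongs to the job. Leave any black, green or turquoise look-alike of the pass1 alone.

How it is judged:
By the outcome, as a careful person would: the job done as asked, in the order asked, and still so for the second after the job is handed in, with the robot touching nothing.
Of pass1, pass2, pass3, pass4, pass5 only 3 to 5 are there at a start; the rules pass over those that are not, and their reading is None.
At some moment in a run one of pass1, pass2, pass3, pass4, pass5 may be knocked a few centimetres aside while the robot is not near it.
Once in a run the grip may slacken for a moment while it holds something.
It also fails if it takes over 210 s, if anything falls off the work surface, if the arm or the gripper's body presses on something with over 40 N, if the wrist force passes 120 N, or if a joint passes its speed limit or range.

ROBOT

A 6-joint arm with a two-finger parallel gripper is mounted at the origin on the work surface. World frame = base frame: x ahead of the robot, y to its left, z up, the work surface at z = 0. Lengths are in m, angles in rad, forces in N, time in s.
With the tool pointing down it reaches from about 0.35 to 0.8 m from the base axis. Payload 7.3 kg.
Tool frame: the origin (TCP) lies between the finger pads; the fingertips stand manip.nose_length ahead of it and the grasp point (between the pads) lies 3 mm ahead of it (manip.nose_length is the distance from the TCP to the fingertips, in m); y points along the fingers, x is the direction in which the jaws open and shut, and the axes are right-handed (so a half turn about y gives the same grasp; the last joint's range is limited). The gripper opens to 85 mm and grips with 20 to 120 N. Pads are 22 mm wide; open, the fingers measure 114 mm over their backs; the gripper's body (76 mm by 85 mm) begins 54 mm behind the grasp point. The pads swing forward as they close: fully open they stand 13 mm farther back than shut.
Start: joints at [1.057, 0.342, 1.524, -0, 1.275, -0.146], TCP at [0.189, 0.49, 0.253] pointing down, gripper open.
Joint ranges: [-2.53, 2.53], [-0.77, 2.02], [0.04, 2.7], [-1, 4.14], [0.28, 2.66], [-3.11, 3.11]. Speed limits (rad/s): [2.57, 2.57, 3.14, 3.14, 3.14, 3.14].

INTERFACE

Orientations are given as [roll, pitch, yaw] about the fixed x, y, z axes, in that order (R = Rz(yaw) Ry(pitch) Rx(roll)).
In Python, from rig import sensors, camera, job, manip gives the robot as it stands.
- The arm moves only by the tool jog_arm, never from a script. Its argument "moves" is text: rows parted by semicolons, each of 7 numbers parted by spaces: the shift along the tool's x, y, z in cm, then the turn, a rotation vector about the tool's x, y, z in degrees, then the gripper's target within -1 to 1 (shut at 1, half-way at 0, fully open at -1). A call has exactly 10 rows; each row shifts and turns the commanded pose from where the row before left it, along the tool's axes as they then stand; what a row does not reach is not made up. A row lasts 1/10 s, in which the tool goes at most 50 mm and 8.59 degrees, less where a joint would pass 70% of its speed; a pose out of reach is approached as far as the arm can. A call is refused whole if a number of a shift passes 5 or a number of a turn 8.59, either way. A call with a gripper value outside its range is refused whole. The fingers move at their own pace and stop on an object; the grip force is fixed at half the most. Time passes only in rows, so rows that do not move let the fingers close, or fill a call up. It gives the time, the measured TCP pose, the force and the opening at its end, in the units of the state.
- sensors.observe(): the state, without advancing time (a new reading comes with each control period).
- camera(name): name is "scene" or "top" or "wrist"; returns a dict with "image" (400x640x3 uint8, blue, green, red), "depth" (400x640 float32, m along the optical axis (not along the pixel's ray), 0 where there is no reading), "fx", "fy", "cx", "cy" (pixels), "D" ([k1, k2, p1, p2, k3] as OpenCV has them; the pictures are not rectified), "camera_from_world" (4x4, takes a point from world to camera coordinates). Camera axes: x right, y down, z forward; pixel columns grow to the right and rows downward; lengths in m; the calibration is good to about 2 mm. A picture is of the moment at which its call begins.
- job.close_job(): hands the job in, once; it reports no verdict.
The state is a dict: "clock": time; "qpos": joint angles; "dq": joint speeds; "joint_torque": joint torques, N m; "position": TCP position; "tcp_rot": TCP orientation; "wrist_force": force on the tool from outside, world axes, zero at the start; "moment": the same for the moment, N m; "opening": opening from 0.0 (shut) to 1.0 (fully open).
Only numpy, scipy, OpenCV 4.12 (cv2) and the standard library are available. Lean on these libraries where they do the work, as an engineer would, in place of code of your own. Each camera call takes 0.05 s, during which the arm holds its last target. There are 200 camera calls.

## Working session

There is one attempt and no reset: what is moved stays moved. The work goes in short steps, Python scripts to look and compute and a tool call to move; the robot and the scene stay as the last step left them, time stands still between calls to the robot, and variables do not carry over. Pictures are saved under pics/ and viewed, about 12 in all and at most 16, crops included, and the job is handed in when it is done.

Besides the shell and the picture viewer there is one more tool, called after "Emit:" as name(argument=value, ...), one argument or row to a line, values as JSON. jog_arm: Moves the arm, as the interface text tells. Its arguments: {"type":"object","properties":{"moves":{"type":"string"}},"required":["moves"]}

```bash
ls; mkdir -p pics
cat > h.py <<'E'
import numpy as np, cv2
from rig import sensors, camera, job, manip
def snap(n,f):
    c=camera(n); cv2.imwrite('pics/'+f+'.png',c['image']); np.savez('pics/'+f+'.npz',**{k:np.array(v) for k,v in c.items()}); return c
def world(c,u,v,z=None):
    K=np.array([[c['fx'],0,c['cx']],[0,c['fy'],c['cy']],[0,0,1.]]);T=np.linalg.inv(c['camera_from_world'])
    p=cv2.undistortPoints(np.array([[[u,v]]],float),K,np.array(c['D'],float))[0,0]
    r=T[:3,:3]@np.array([p[0],p[1],1.]);o=T[:3,3]
    if z is None:
        d=c['depth'][int(round(v)),int(round(u))]; return o+r*d
    return o+r*(z-o[2])/r[2]
def load(f): return dict(np.load('pics/'+f+'.npz'))
E
python3 - <<'E'
from h import *
a=snap('scene','s1');b=snap('top','t1')
for c in(a,b):print(np.linalg.inv(c['camera_from_world']).round(3),c['fx'])
print(sensors.observe(),manip.nose_length)
E
```

```text
pics
[[-0.28   0.805 -0.523  1.247]
 [ 0.96   0.235 -0.152  0.227]
 [ 0.    -0.545 -0.839  1.242]
 [ 0.     0.     0.     1.   ]] 428.8664021893995
[[-0.03  -0.989  0.144  0.372]
 [-0.999  0.031  0.011  0.023]
 [-0.015 -0.143 -0.99   1.284]
 [ 0.     0.     0.     1.   ]] 376.8353553337543
{'clock': 0.1, 'qpos': array([ 1.05698367e+00,  3.42630473e-01,  1.52493266e+00, -2.88639977e-05,
        1.27540104e+00, -1.45951961e-01]), 'dq': array([ 0.00177665, -0.00190991, -0.00324176, -0.0002738 , -0.00196787,
       -0.00070286]), 'joint_torque': array([ 2.08734491e-03, -4.34444296e+01, -2.46489233e+01, -2.33581595e-04,
        4.71195846e-03, -1.23604704e-05]), 'position': array([0.18859781, 0.48959686, 0.25270326]), 'tcp_rot': array([-1.57062417e+00,  1.36095313e-03,  1.20294417e+00]), 'wrist_force': array([0.89421334, 0.13024097, 0.27237222]), 'moment': array([-0.02140213, -0.0475162 , -0.03557558]), 'opening': 1.0036659787025817} 0.022
```

View images.

View pics/s1.png

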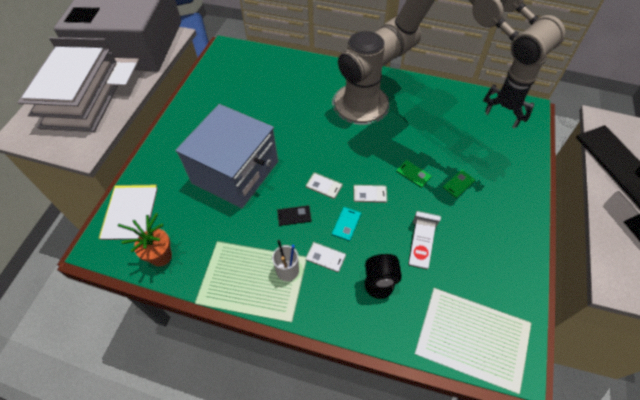

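View pics/t1.png

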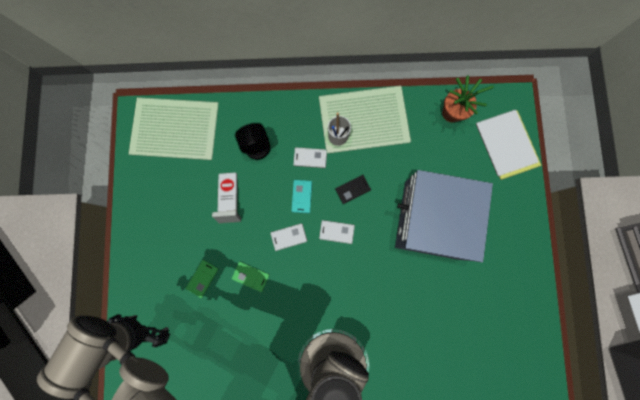

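Run:
```python
from h import *
b=load('t1');im=b['image'];d=b['depth']
m=((im.min(2)>120)).astype(np.uint8); 
n,l,s,ce=cv2.connectedComponentsWithStats(m)
def ang(pts):
    q=np.float32(pts)*1000; r=cv2.minAreaRect(q); return r
for i in range(1,n):
    if 150<s[i][4]<900 and 180<ce[i][0]<420:
        vs,us=np.nonzero(l==i); P=[world(b,u,v,0.008)[:2] for u,v in zip(us,vs)]
        print(i,s[i],ce[i].round(),ang(P))
# box top from depth
vs,us=np.mgrid[160:270,390:500]; P=np.array([world(b,u,v) for u,v in zip(us.ravel(),vs.ravel())])
Q=P[abs(P[:,2]-.185)<.008]; print(len(Q),Q[:,2].mean(),ang(Q[:,:2]), cv2.boxPoints(ang(Q[:,:2])))
for uv in[(339,130),(253,141)]:print(world(b,*uv))
vs,us=np.mgrid[168:226,208:246]; P=np.array([world(b,u,v) for u,v in zip(us.ravel(),vs.ravel())])
Q=P[P[:,2]>.012]; print('sign',ang(Q[:,:2]),cv2.boxPoints(ang(Q[:,:2])));Q=P[P[:,2]>.055]; print('foot',ang(Q[:,:2]),Q[:,2].max(),Q.mean(0))
cv2.imwrite('pics/c1.png',cv2.resize(im[110:300,180:430],None,fx=3,fy=3,interpolation=cv2.INTER_CUBIC))
```

```text
55 [212 173  24  44 669] [226. 197.] ((573.049072265625, 354.2318420410156), (78.95591735839844, 149.55419921875), 88.2474365234375)
133 [319 221  35  23 627] [337. 232.] ((433.4778747558594, -26.65890121459961), (111.51116180419922, 64.2009048461914), 80.08518981933594)
139 [271 224  36  27 626] [288. 237.] ((421.67877197265625, 136.384521484375), (63.60360336303711, 111.5279312133789), 14.53144645690918)
153 [307 335  22  22 175] [316. 344.] ((74.57046508789062, 51.91477966308594), (25.85359001159668, 89.983154296875), 44.481815338134766)
6202 0.1854804101678496 ((465.1742858886719, -349.784912109375), (229.9173126220703, 235.6157989501953), 77.83425903320312) [[ 325.7857  -437.33496]
 [ 556.11005 -486.9887 ]
 [ 604.56287 -262.23486]
 [ 374.23853 -212.58112]]
[ 0.79008491 -0.04903599  0.00327274]
[0.71390486 0.22695019 0.15686546]
sign ((463.7288818359375, 238.4898681640625), (440.7860412597656, 160.51185607910156), 47.03120422363281) [[254.78372 131.92523]
 [372.23428  22.52034]
 [672.6741  345.0545 ]
 [555.2235  454.4594 ]]
foot ((450.6867370605469, 195.431640625), (377.7419738769531, 39.030635833740234), 71.49471282958984) 1.2841094215739373 [0.4869491  0.30952805 0.17887952]
```

View pics/c1.png

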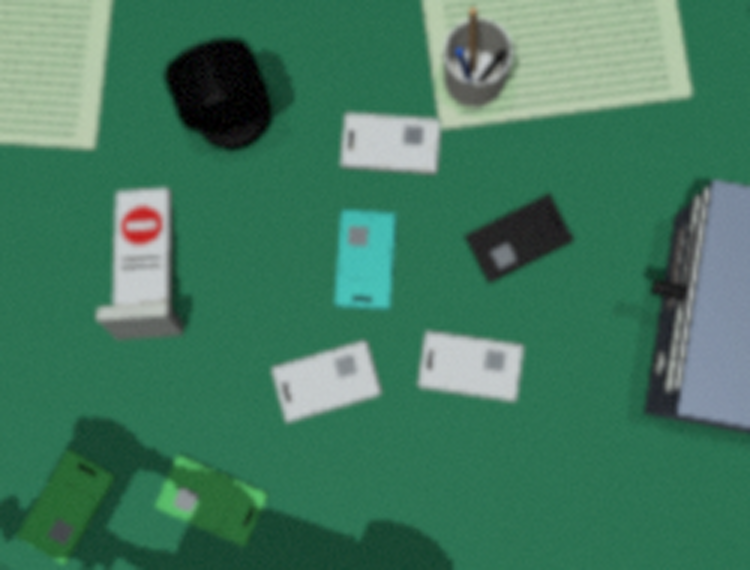

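```bash
cat >> h.py <<'E'
from scipy.spatial.transform import Rotation as Ro
def pose():
    s=sensors.observe(); return np.array(s['position']),Ro.from_euler('xyz',s['tcp_rot'])
def down(yaw): return Ro.from_euler('xyz',[-90,0,yaw],degrees=True)
def plan(wps,start=None):
    """wps: (pos, Rotation, grip, rows); prints rows, ten per line"""
    p,R=start or pose(); out=[]
    for q,S,g,n in wps:
        q=np.array(q,float)
        for k in range(n,0,-1):
            d=R.inv().apply((q-p)/k)*100; w=np.degrees((R.inv()*S).as_rotvec())/k
            d=d.round(2)+0.;w=w.round(1)+0.
            p=p+R.apply(d/100);R=R*Ro.from_rotvec(np.radians(w))
            if np.linalg.norm(d)>5 or np.linalg.norm(w)>8.59: print('TOO FAST',d,w)
            out.append(' '.join('%g'%x for x in [*d,*w,g]))
    while len(out)%10: out.append('0 0 0 0 0 0 %g'%g)
    for i in range(0,len(out),10): print('; '.join(out[i:i+10]),'\n')
E
python3 - <<'E'
from h import *
plan([((.50,-.16,.33),down(-12.2),-1,20)])
E
```

```text
-2.47 -0.38 -2.62 0 4.1 0 -1; -2.28 -0.38 -2.79 0 4.1 0 -1; -2.07 -0.38 -2.95 0 4.1 0 -1; -1.86 -0.38 -3.09 0 4 0 -1; -1.64 -0.38 -3.21 0 4.1 0 -1; -1.4 -0.38 -3.32 0 4 0 -1; -1.17 -0.39 -3.41 0 4.1 0 -1; -0.92 -0.38 -3.48 0 4 0 -1; -0.68 -0.39 -3.54 0 4.1 0 -1; -0.42 -0.38 -3.58 0 4 0 -1 

-0.17 -0.39 -3.6 0 4.1 0 -1; 0.09 -0.38 -3.6 0 4 0 -1; 0.34 -0.39 -3.58 0 4.1 0 -1; 0.59 -0.38 -3.55 0 4 0 -1; 0.84 -0.39 -3.5 0 4.1 0 -1; 1.09 -0.38 -3.43 0 4 0 -1; 1.32 -0.39 -3.35 0 4.1 0 -1; 1.56 -0.38 -3.25 0 4 0 -1; 1.78 -0.39 -3.13 0 4.1 0 -1; 2.01 -0.38 -2.99 0.1 4 0 -1
```

Emit:
jog_arm(
  moves="-2.47 -0.38 -2.62 0 4.1 0 -1; -2.28 -0.38 -2.79 0 4.1 0 -1; -2.07 -0.38 -2.95 0 4.1 0 -1; -1.86 -0.38 -3.09 0 4 0 -1; -1.64 -0.38 -3.21 0 4.1 0 -1; -1.4 -0.38 -3.32 0 4 0 -1; -1.17 -0.39 -3.41 0 4.1 0 -1; -0.92 -0.38 -3.48 0 4 0 -1; -0.68 -0.39 -3.54 0 4.1 0 -1; -0.42 -0.38 -3.58 0 4 0 -1",
)

```text
clock: 1.1
position: [0.3446, 0.1635, 0.2915]
tcp_rot: [-1.571, 0.0, 0.492]
wrist_force: [-0.0, 1.3, 0.5]
opening: 0.998
```

Emit:
jog_arm(
  moves="-0.17 -0.39 -3.6 0 4.1 0 -1; 0.09 -0.38 -3.6 0 4 0 -1; 0.34 -0.39 -3.58 0 4.1 0 -1; 0.59 -0.38 -3.55 0 4 0 -1; 0.84 -0.39 -3.5 0 4.1 0 -1; 1.09 -0.38 -3.43 0 4 0 -1; 1.32 -0.39 -3.35 0 4.1 0 -1; 1.56 -0.38 -3.25 0 4 0 -1; 1.78 -0.39 -3.13 0 4.1 0 -1; 2.01 -0.38 -2.99 0 4 0 -1",
)

```text
clock: 2.1
position: [0.5004, -0.1611, 0.3298]
tcp_rot: [-1.57, 0.001, -0.216]
wrist_force: [0.5, 0.6, 0.1]
opening: 1.0
```

Run:
```python
from h import *
c=snap('wrist','w1');p,R=pose();print(p,R.as_euler('xyz',degrees=True));T=np.linalg.inv(c['camera_from_world'])
print((R.inv()*Ro.from_matrix(T[:3,:3])).as_matrix().round(3), R.inv().apply(T[:3,3]-p),c['fx'])
```

```text
[ 0.50229875 -0.16572549  0.32960155] [-9.01425986e+01 -8.11990652e-02 -1.27058628e+01]
[[ 1.     0.007 -0.   ]
 [ 0.002 -0.312  0.95 ]
 [ 0.006 -0.95  -0.312]] [-0.00245955 -0.12086421  0.08496008] 302.02711899974895
```

View pics/w1.png

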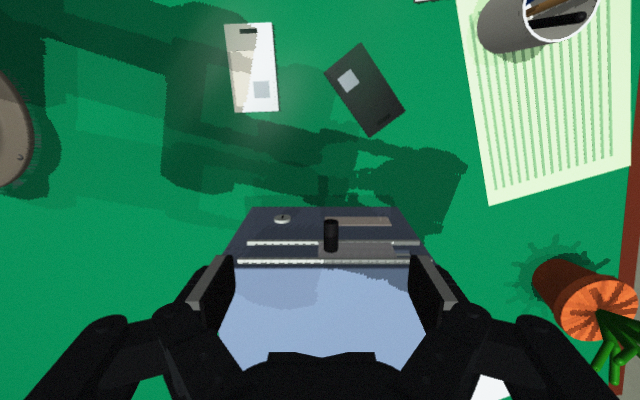

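Run:
```python
from h import *
c=snap('wrist','w2');p,R=pose();print(p,R.as_euler('xyz',degrees=True))
cv2.imwrite('pics/c2.png',cv2.resize(c['image'][195:285,215:445],None,fx=3.4,fy=3.4,interpolation=cv2.INTER_CUBIC))
# front face points by depth
vs,us=np.mgrid[205:300,220:440];P=np.array([world(c,u,v) for u,v in zip(us.ravel(),vs.ravel())])
Q=P[(abs(P[:,2]-.185)<.004)];r=cv2.minAreaRect(np.float32(Q[:,:2]*1000));print(r,cv2.boxPoints(r))
F=P[(P[:,2]<.12)&(P[:,2]>.03)&(P[:,1]<-.18)&(P[:,0]>.38)&(P[:,0]<.6)]
for _ in range(4):
  k=np.polyfit(F[:,0],F[:,1],1);e=F[:,1]-np.polyval(k,F[:,0]);print(len(F),k,e.std());F=F[abs(e)<.006]
K=P[(P[:,2]>.15)&(P[:,2]<.17)&(P[:,1]>np.polyval(k,P[:,0])+.012)];print('knob',len(K),K.mean(0),K.min(0),K.max(0))
```

```text
[ 0.5012164  -0.16325802  0.32911918] [-9.00464256e+01  1.57288315e-02 -1.24636420e+01]
((494.13946533203125, -264.3645935058594), (43.149169921875, 211.09194946289062), 77.42451477050781) [[ 386.42822 -262.44153]
 [ 592.45605 -308.40167]
 [ 601.8507  -266.28766]
 [ 395.82288 -220.32751]]
3982 [-0.2180904  -0.13777746] 0.0007656503745303538
3982 [-0.2180904  -0.13777746] 0.0007656503745303538
3982 [-0.2180904  -0.13777746] 0.0007656503745303538
3982 [-0.2180904  -0.13777746] 0.0007656503745303538
knob 360 [ 0.49863657 -0.21978731  0.15587698] [ 0.48824552 -0.2348507   0.15007076] [ 0.50833741 -0.20672669  0.15925115]
```

View pics/c2.png

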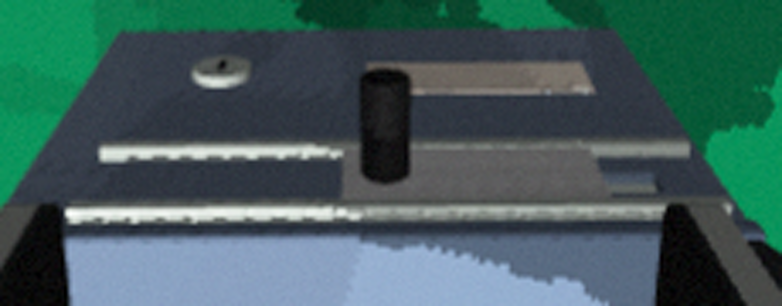

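Run:
```python
from h import *
c=load('w2');T=np.linalg.inv(c['camera_from_world']);o=T[:3,3]
k,b0=-.2181,-.1378; yb=np.array([1,k,0])/np.hypot(1,k); xb=np.array([yb[1],-yb[0],0]);P0=np.array([0,b0,0])
def hit(cx,cy,off=0):
    w=world(c,215+cx/3.4,195+cy/3.4,0);r=w-o;t=((P0-xb*off-o)@xb)/(r@xb);q=o+r*t;return q, q@yb
for n,cx,cy,off in[('botL',122,30,0),('botR',612,30,0),('slotR',657,183,0),('shutL',342,180,3),('shutR',603,180,3),('knobbase',385,178,5),('knobtip',384,80,37)]:
    print(n,*hit(cx,cy,off))
E=0
for n,p in[('topL',(.3742,-.2126,0)),('topR',(.6046,-.2622,0)),('K',(.4986,-.2198,0))]:print(n,np.array(p)@yb)
print(yb)
```

```text
botL [ 0.37705028 -0.22003467 -0.00093669] 0.41527769572741197
botR [ 0.59899887 -0.26844165  0.00381566] 0.642443748441344
slotR [ 0.57983507 -0.26426203  0.15061347] 0.6228294493497529
shutL [1.24460283 2.66127463 5.77740453] 0.6489242441090153
shutR [-0.22758132  2.982358    5.75670608] -0.8578672811735332
knobbase [1.33881825 4.68774126 9.56622406] 0.3091544321589931
knobtip [ 6.3956322  36.33709025 89.0676688 ] -1.4943585422555323
topL 0.4109086240264726
topR 0.6465861927233155
K 0.5339857090038113
[ 0.97703241 -0.21309077  0.        ]
```

```bash
cat >> h.py <<'E'
yb=np.array([.97703,-.21309,0]);xb=np.array([-.21309,-.97703,0]);F=.1346;S0=.588;YB=-12.3
def W(s,out,z): return s*yb+(F-out)*xb+np.array([0,0,z])
E
python3 - <<'E'
from h import *
plan([(W(.534,.026,.24),down(YB),-1,4),(W(.534,.026,.160),down(YB),-1,6)])
E
```

```text
0.24 2.23 -1.39 0 0 0 -1; 0.24 2.23 -1.4 0 -0.1 0 -1; 0.24 2.23 -1.4 0 0 0 -1; 0.24 2.23 -1.39 0 -0.1 0 -1; 0 1.33 0 0 0 0 -1; 0 1.33 0 0 0 0 -1; 0 1.33 0 0 0 0 -1; 0 1.34 0 0 0 0 -1; 0 1.33 0 0 0 0 -1; 0.01 1.34 0.01 0 0 0 -1
```

Emit:
jog_arm(
  moves="0.24 2.23 -1.39 0 0 0 -1; 0.24 2.23 -1.4 0 -0.1 0 -1; 0.24 2.23 -1.4 0 0 0 -1; 0.24 2.23 -1.39 0 -0.1 0 -1; 0 1.33 0 0 0 0 -1; 0 1.33 0 0 0 0 -1; 0 1.33 0 0 0 0 -1; 0 1.34 0 0 0 0 -1; 0 1.33 0 0 0 0 -1; 0 1.34 0 0 0 0 -1",
)

```text
clock: 3.2
position: [0.4974, -0.2154, 0.16]
tcp_rot: [-1.57, 0.001, -0.208]
wrist_force: [-0.3, -0.8, -0.0]
opening: 0.998
```

Emit:
jog_arm(
  moves="0 0 0 0 0 0 0.2; 0 0 0 0 0 0 0.5; 0 0 0 0 0 0 1; 0 0 0 0 0 0 1; 0 0 0 0 0 0 1; 0 0 0 0 0 0 1; 0 0 0 0 0 0 1; 0 0 0 0 0 0 1; 0 0 0 0 0 0 1; 0 0 0 0 0 0 1",
)

```text
clock: 4.2
position: [0.4981, -0.2164, 0.1615]
tcp_rot: [-1.571, -0.001, -0.209]
wrist_force: [-1.2, 1.4, 6.1]
opening: 0.16
```

Emit:
jog_arm(
  moves="-0.8 0 0 0 0 0 1; -0.8 0 0 0 0 0 1; -0.8 0 0 0 0 0 1; -0.8 0 0 0 0 0 1; -0.8 0 0 0 0 0 1; -0.8 0 0 0 0 0 1; -0.8 0 0 0 0 0 1; -0.8 0 0 0 0 0 1; -0.6 0 0 0 0 0 1; -0.3 0 0 0 0 0 1",
)

```text
clock: 5.2
position: [0.4266, -0.2009, 0.1615]
tcp_rot: [-1.571, -0.002, -0.209]
wrist_force: [7.7, 0.3, 4.1]
opening: 0.155
```

Emit:
jog_arm(
  moves="-0.2 0 0 0 0 0 1; -0.2 0 0 0 0 0 1; 0 0 0 0 0 0 1; 0 0 0 0 0 0 1; 0 0 0 0 0 0 1; 0 0 0 0 0 0 1; 0 0 0 0 0 0 1; 0 0 0 0 0 0 1; 0 0 0 0 0 0 1; 0 0 0 0 0 0 1",
)

```text
clock: 6.2
position: [0.4263, -0.2009, 0.1617]
tcp_rot: [-1.571, -0.01, -0.21]
wrist_force: [15.3, 2.4, -3.3]
opening: 0.163
```

```bash
sed -i 's/S0=.588/S0=.5875/' h.py
python3 - <<'E'
from h import *
p,R=pose(); p=p+.004*yb
plan([(p+[0,0,.09],down(YB),-1,5),((.44,.015,.20),down(-10),-1,5)],(p,R))
E
```

```text
0.02 -1.8 0 0 0.1 0.1 -1; 0.01 -1.8 0 0 0 0.1 -1; 0.01 -1.8 0 0 0.1 0.1 -1; 0.01 -1.8 0 0 0 0.1 -1; 0.01 -1.8 0 0 0.1 0.2 -1; -0.73 1.03 4.28 0 -0.5 0 -1; -0.7 1.03 4.28 0 -0.5 0 -1; -0.66 1.04 4.29 0 -0.4 0 -1; -0.63 1.03 4.29 0 -0.5 0 -1; -0.59 1.04 4.3 0 -0.4 0 -1
```

Emit:
jog_arm(
  moves="0.4 0 0 0 0 0 1; 0 0 0 0 0 0 0; 0 0 0 0 0 0 -1; 0 0 0 0 0 0 -1; 0 0 0 0 0 0 -1; 0 0 0 0 0 0 -1; 0 0 0 0 0 0 -1; 0 0 0 0 0 0 -1; 0 0 0 0 0 0 -1; 0 0 0 0 0 0 -1",
)

```text
clock: 7.2
position: [0.4265, -0.2012, 0.1608]
tcp_rot: [-1.571, -0.0, -0.209]
wrist_force: [0.4, -0.9, -0.5]
opening: 0.997
```

Emit:
jog_arm(
  moves="0 -1.8 0 0 0 0 -1; 0 -1.8 0 0 0 0 -1; 0 -1.8 0 0 0 0 -1; 0 -1.8 0 0 0 0 -1; 0 -1.8 0 0 0 0 -1; -0.73 1.03 4.28 0 -0.5 0 -1; -0.7 1.03 4.28 0 -0.5 0 -1; -0.66 1.04 4.29 0 -0.4 0 -1; -0.63 1.03 4.29 0 -0.5 0 -1; -0.59 1.04 4.3 0 -0.4 0 -1",
)

```text
clock: 8.2
position: [0.4347, 0.0172, 0.1989]
tcp_rot: [-1.571, -0.001, -0.169]
wrist_force: [0.8, -0.9, 0.3]
opening: 1.001
```

```bash
cat >> h.py <<'E'
def passes(c,zlo=.003,zhi=.016):
    im=c['image'];h=cv2.cvtColor(im,cv2.COLOR_BGR2HSV)
    m=((h[...,1]<70)&(h[...,2]>60)).astype(np.uint8);m=cv2.morphologyEx(m,cv2.MORPH_CLOSE,np.ones((5,5)))
    cs,_=cv2.findContours(m,cv2.RETR_EXTERNAL,cv2.CHAIN_APPROX_NONE)
    for q in cs:
        if cv2.contourArea(q)<250: continue
        P=np.array([world(c,u,v,.008)[:2] for u,v in q[:,0]]);
        if np.abs(P).max()>1.2: continue
        r=cv2.minAreaRect(np.float32(P*1000));(x,y),(w,g),a=r
        if w>g: w,g,a=g,w,a+90
        a=(a+90)%180-90
        if 52<w<75 and 95<g<125: print('pass centre %.1f %.1f size %.1f %.1f width-axis yaw %.1f px %s'%(x,y,w,g,a,q[:,0].mean(0).round()))
E
python3 - <<'E'
from h import *
passes(snap('top','t2'));print()
c=snap('wrist','w3');passes(c);print(pose()[0])
E
```

```text
pass centre 434.5 -26.6 size 62.5 111.8 width-axis yaw -10.2 px [330. 217.]
pass centre 422.1 136.3 size 62.8 111.8 width-axis yaw 14.3 px [289.  62.]
[0.43366502 0.01995976 0.19797838]
```

View pics/w3.png

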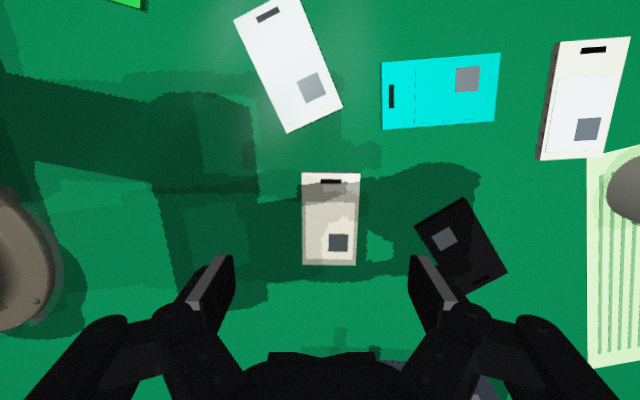

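Run:
```python
from h import *
c=load('w3')
for uv in[(415,228),(463,198)]:print(world(c,*uv,.008).round(3))
for uv in[(580,90),(570,110),(600,60),(330,230),(285,70)]:print(world(c,*uv).round(4))
g=np.array([.4419,.0147]);R=down(-10.2)
plan([((*g,.10),R,-.75,5),((*g,.04),R,-.75,5),((*g,.022),R,-.75,5)])
```

```text
[ 0.527 -0.051  0.008]
[ 0.58  -0.024  0.008]
[0.6908 0.068  0.0098]
[0.6844 0.0505 0.0082]
[0.7072 0.0917 0.0083]
[ 0.4333 -0.0379  0.0082]
[0.417  0.1326 0.0081]
0.19 1.96 -0.08 0 0.2 0 -0.75; 0.18 1.96 -0.08 0 0.2 0 -0.75; 0.19 1.96 -0.08 0 0.2 -0.1 -0.75; 0.18 1.96 -0.08 0 0.1 0 -0.75; 0.18 1.96 -0.07 -0.1 0.2 -0.1 -0.75; 0 1.2 0 0 0 0 -0.75; 0 1.2 0 0 0 0 -0.75; 0 1.2 0 0 0 0 -0.75; 0 1.2 0 0 0 0 -0.75; 0 1.2 0 0 0 0 -0.75 

0 0.36 0 0 0 0 -0.75; 0 0.36 0 0 0 0 -0.75; 0 0.36 0 0 0 0 -0.75; 0 0.36 0 0 0 0 -0.75; 0 0.36 0 0 0 0 -0.75; 0 0 0 0 0 0 -0.75; 0 0 0 0 0 0 -0.75; 0 0 0 0 0 0 -0.75; 0 0 0 0 0 0 -0.75; 0 0 0 0 0 0 -0.75
```

Emit:
jog_arm(
  moves="0.19 1.96 -0.08 0 0.2 0 -0.75; 0.18 1.96 -0.08 0 0.2 0 -0.75; 0.19 1.96 -0.08 0 0.2 -0.1 -0.75; 0.18 1.96 -0.08 0 0.1 0 -0.75; 0.18 1.96 -0.07 0 0.2 -0.1 -0.75; 0 1.2 0 0 0 0 -0.75; 0 1.2 0 0 0 0 -0.75; 0 1.2 0 0 0 0 -0.75; 0 1.2 0 0 0 0 -0.75; 0 1.2 0 0 0 0 -0.75",
)

```text
clock: 9.3
position: [0.4439, 0.0096, 0.0408]
tcp_rot: [-1.571, -0.004, -0.185]
wrist_force: [0.4, -0.0, 0.2]
opening: 0.877
```

Emit:
jog_arm(
  moves="0 0.4 0 0 0 0 -0.75; 0 0.4 0 0 0 0 -0.75; 0 0.4 0 0 0 0 -0.75; 0 0.3 0 0 0 0 -0.75; 0 0.3 0 0 0 0 -0.75; 0 0 0 0 0 0 -0.75; 0 0 0 0 0 0 -0.75; 0 0 0 0 0 0 -0.75; 0 0 0 0 0 0 -0.75; 0 0 0 0 0 0 -0.75",
)

```text
clock: 10.3
position: [0.4437, 0.0101, 0.0232]
tcp_rot: [-1.571, -0.004, -0.185]
wrist_force: [0.1, -0.7, -0.3]
opening: 0.875
```

Emit:
jog_arm(
  moves="-0.1 0 0.25 0 0 0 -0.75; 0 0 0.2 0 0.4 0 -0.75; 0 0.1 0 0 0 0 -0.75; 0 0.1 0 0 0 0 -0.75; 0 0.1 0 0 0 0 -0.75; 0 0.1 0 0 0 0 -0.75; 0 0 0 0 0 0 -0.75; 0 0 0 0 0 0 -0.75; 0 0 0 0 0 0 -0.75; 0 0 0 0 0 0 -0.75",
)

```text
clock: 11.3
position: [0.4435, 0.0147, 0.0191]
tcp_rot: [-1.571, -0.004, -0.192]
wrist_force: [-0.3, -0.8, 0.1]
opening: 0.878
```

Emit:
jog_arm(
  moves="0 0.1 0 0 0 0 -0.75; 0 0.1 0 0 0 0 -0.75; 0 0 0 0 0 0 -0.5; 0 0 0 0 0 0 0; 0 0 0 0 0 0 1; 0 0 0 0 0 0 1; 0 0 0 0 0 0 1; 0 0 0 0 0 0 1; 0 0 0 0 0 0 1; 0 0 0 0 0 0 1",
)

```text
clock: 12.3
position: [0.4434, 0.0148, 0.0175]
tcp_rot: [-1.571, -0.003, -0.192]
wrist_force: [-1.9, 0.5, 6.1]
opening: 0.701
```

Emit:
jog_arm(
  moves="0 -0.6 0 0 0 0 1; 0 -1 0 0 0 0 1; 0 -1.6 0 0 0 0 1; 0 -2 0 0 0 0 1; 0 -2 0 0 0 0 1; 0 -2 0 0 0 0 1; 0 -2 0 0 0 0 1; 0 -2 0 0 0 0 1; 0 -1 0 0 0 0 1; 0 -0.4 0 0 0 0 1",
)

```text
clock: 13.3
position: [0.4434, 0.0148, 0.1643]
tcp_rot: [-1.571, -0.006, -0.192]
wrist_force: [1.0, 0.7, -1.4]
opening: 0.706
```

Run:
```python
from h import *
import time
c=snap('wrist','w4')
print(pose()[0])
plan([(W(S0,.13,.1635),down(YB),1,10)])
```

```text
[0.44326177 0.01480484 0.1640908 ]
1.55 0.01 -1.17 0 0.1 0 1; 1.55 0.01 -1.17 0 0.1 0 1; 1.55 0.01 -1.17 0 0.1 0 1; 1.56 0.02 -1.16 0 0.1 0 1; 1.56 0.01 -1.16 0 0.2 0 1; 1.56 0.02 -1.16 0 0.1 0.1 1; 1.56 0.01 -1.15 0 0.2 0 1; 1.57 0.01 -1.15 0 0.1 0.1 1; 1.57 0.01 -1.14 0 0.2 0 1; 1.57 0.01 -1.14 0 0.1 0.1 1
```

Emit:
jog_arm(
  moves="1.55 0.01 -1.17 0 0.1 0 1; 1.55 0.01 -1.17 0 0.1 0 1; 1.55 0.01 -1.17 0 0.1 0 1; 1.56 0.02 -1.16 0 0.1 0 1; 1.56 0.01 -1.16 0 0.2 0 1; 1.56 0.02 -1.16 0 0.1 0 1; 1.56 0.01 -1.15 0 0.2 0 1; 1.57 0.01 -1.15 0 0.1 0.1 1; 1.57 0.01 -1.14 0 0.2 0 1; 1.57 0.01 -1.14 0 0.1 0.1 1",
)

```text
clock: 14.35
position: [0.5726, -0.1301, 0.1609]
tcp_rot: [-1.57, 0.003, -0.214]
wrist_force: [-0.3, -0.2, -0.4]
opening: 0.7
```

Run:
```python
from h import *
for i in range(3): c=snap('wrist','w5')
s=sensors.observe();p,R=pose();print(s['opening'],p@yb,F-p@xb,p[2],R.as_euler('xyz',degrees=True))
cv2.imwrite('pics/c5.png',cv2.resize(c['image'][150:400,200:460],None,fx=2.4,fy=2.4,interpolation=cv2.INTER_CUBIC))
# pass top surface plane from depth
vs,us=np.mgrid[215:330:2,290:350:2];P=np.array([world(c,u,v) for u,v in zip(us.ravel(),vs.ravel())]);Q=P[(P[:,2]>.14)&(P[:,2]<.17)]
a=(Q@yb),(F-Q@xb);A=np.c_[a[0],a[1],np.ones(len(Q))];k=np.linalg.lstsq(A,Q[:,2],rcond=None)[0];print(len(Q),'slopes deg',np.degrees(k[:2]),'z mid',Q[:,2].mean(), a[0].min(),a[0].max(),a[1].min(),a[1].max())
```

```text
0.6952692102741685 0.5870159784055403 0.12948775171690283 0.1608564482353295 [-89.96632705   0.13115322 -12.33398692]
1316 slopes deg [-0.28334401 -1.89552416] z mid 0.15098053922900972 0.5722918559389412 0.6029222325319618 0.09256949136299725 0.14090358613581533
```

View pics/c5.png

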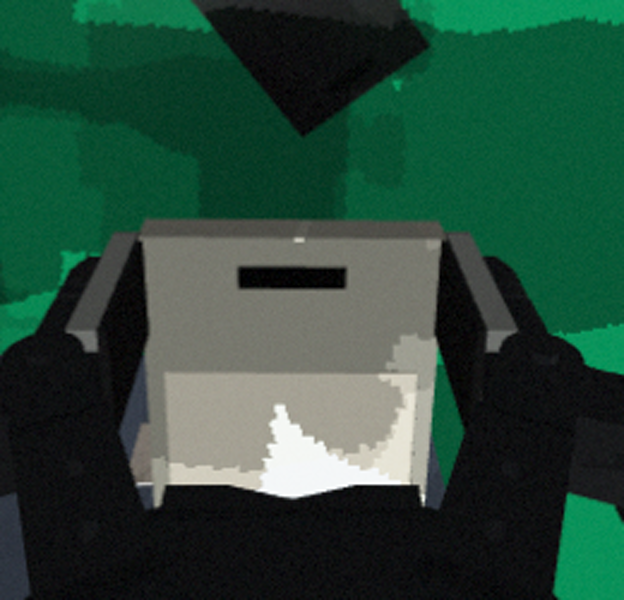

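Run:
```python
from h import *
c=load('w5')
vs,us=np.mgrid[0:200:3,150:500:3];P=np.array([world(c,u,v) for u,v in zip(us.ravel(),vs.ravel())]);Q=P[(abs(P[:,2])<.015)]
for _ in range(3):
  A=np.c_[Q@yb,F-Q@xb,np.ones(len(Q))];k=np.linalg.lstsq(A,Q[:,2],rcond=None)[0];e=Q[:,2]-A@k;Q=Q[abs(e)<.003]
print(len(Q),np.degrees(k[:2]),Q[:,2].mean())
# pass: profile of z along out
vs,us=np.mgrid[215:352,280:360];P=np.array([world(c,u,v) for u,v in zip(us.ravel(),vs.ravel())]);Q=P[(P[:,2]>.14)&(P[:,2]<.17)];o=F-Q@xb
for a in np.arange(.06,.15,.01):
  m=(o>a)&(o<a+.01);print(a.round(2),m.sum(),np.median(Q[m,2]) if m.any() else '')
```

```text
6715 [ 0.02673683 -0.04554809] -8.815671187288809e-05
0.06 0 
0.07 221 0.15123610086786474
0.08 1174 0.15141031289894924
0.09 1232 0.15147435403655668
0.1 1331 0.15143645718675558
0.11 1335 0.151114427449329
0.12 1365 0.15118457771062557
0.13 1587 0.15120454269413322
0.14 515 0.14777088313522846
```

Emit:
jog_arm(
  moves="0.05 -0.27 0 0 0 0 1; 0 0 0 0 0 0 1; 0 0 0 0 0 0 1; 0 0 -1 0 0 0 1; 0 0 -1 0 0 0 1; 0 0 -1 0 0 0 1; 0 0 -0.7 0 0 0 1; 0 0 -0.7 0 0 0 1; 0 0 -0.6 0 0 0 1; 0 0 0 0 0 0 1",
)

```text
clock: 15.5
position: [0.5624, -0.1796, 0.165]
tcp_rot: [-1.571, -0.0, -0.215]
wrist_force: [0.8, -0.3, -0.1]
opening: 0.701
```

```bash
cat > st.py <<'E'
from h import *
s=sensors.observe();p,R=pose();print('s %.4f out %.4f z %.4f'%(p@yb,F-p@xb,p[2]),R.as_euler('xyz',degrees=True).round(2),s['wrist_force'].round(1),round(s['opening'],3),s['clock'])
E
python3 st.py
```

```text
s 0.5878 out 0.0790 z 0.1650 [-90.    -0.   -12.33] [ 0.8 -0.3 -0.1] 0.701 15.5
```

Emit:
jog_arm(
  moves="0 0.1 0 0 0 0 1; 0 0 -0.7 0 0 0 1; 0 0 -0.8 0 0 0 1; 0 0 -0.8 0 0 0 1; 0 0 -0.8 0 0 0 1; 0 0 -0.8 0 0 0 1; 0 0 -0.7 0 0 0 1; 0 0 -0.6 0 0 0 1; 0 0 -0.5 0 0 0 1; 0 0 0 0 0 0 1",
)

```text
clock: 16.5
position: [0.5503, -0.235, 0.164]
tcp_rot: [-1.571, -0.0, -0.215]
wrist_force: [0.1, 0.6, 0.0]
opening: 0.699
```

```bash
python3 st.py
```

```text
s 0.5878 out 0.0222 z 0.1640 [-89.99  -0.   -12.32] [0.1 0.6 0. ] 0.699 16.5
```

Emit:
jog_arm(
  moves="0 0 0 0 0 0 0; 0 0 0 0 0 0 -0.75; 0 0 0 0 0 0 -0.75; 0 0 0 0 0 0 -0.75; 0 0 0 0 0 0 -0.75; 0 0 0 0 0 0 -0.75; 0 0 2 0 0 0 -0.75; 0 0 3 0 0 0 -0.75; 0 0 4 0 0 0 -0.75; 0 0 3 0 0 0 -0.75",
)

```text
clock: 17.5
position: [0.5762, -0.1154, 0.1641]
tcp_rot: [-1.57, -0.0, -0.214]
wrist_force: [0.4, 0.2, 0.6]
opening: 0.873
```

Run:
```python
from h import *
for i in range(3): c=snap('wrist','w6')
import st
cv2.imwrite('pics/c6.png',cv2.resize(c['image'][60:400,130:510],None,fx=1.6,fy=1.6))
passes(c);print();passes(snap('top','t3'))
```

```text
s 0.5876 out 0.1447 z 0.1642 [-8.999e+01 -1.000e-02 -1.210e+01] [ 1.1 -0.9  1.3] 0.875 17.65

pass centre 422.1 136.2 size 66.2 113.9 width-axis yaw 14.2 px [288. 237.]
```

View pics/c6.png

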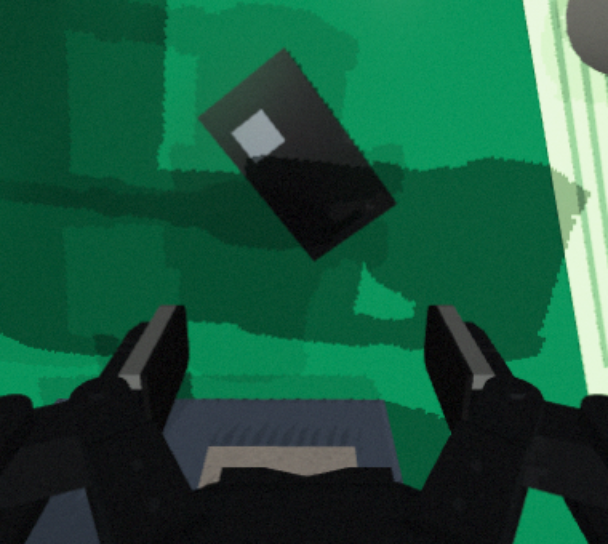

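Run:
```python
from h import *
plan([((.52,-.10,.33),down(YB),-.75,10)])
```

```text
-0.58 -1.66 0.04 0 0 0 -0.75; -0.58 -1.66 0.04 0 0 0 -0.75; -0.58 -1.66 0.04 0 0 0 -0.75; -0.58 -1.66 0.05 0 0 0 -0.75; -0.59 -1.66 0.04 0 0 0 -0.75; -0.58 -1.66 0.05 0 0 0 -0.75; -0.59 -1.66 0.04 0 0 0 -0.75; -0.58 -1.66 0.05 0 0 0 -0.75; -0.59 -1.65 0.04 0 0.1 0 -0.75; -0.58 -1.66 0.05 0 0 0 -0.75
```

Emit:
jog_arm(
  moves="-0.6 -1.66 0.04 0 0 0 -0.75; -0.6 -1.66 0.04 0 0 0 -0.75; -0.6 -1.66 0.04 0 0 0 -0.75; -0.6 -1.66 0.05 0 0 0 -0.75; -0.6 -1.66 0.04 0 0 0 -0.75; -0.6 -1.66 0.05 0 0 0 -0.75; -0.6 -1.66 0.04 0 0 0 -0.75; -0.6 -1.66 0.05 0 0 0 -0.75; -0.6 -1.66 0.04 0 0 0 -0.75; -0.6 -1.66 0.05 0 0 0 -0.75",
)

```text
clock: 18.7
position: [0.5173, -0.1012, 0.3321]
tcp_rot: [-1.571, -0.001, -0.216]
wrist_force: [-0.6, -0.2, 0.0]
opening: 0.876
```

Run:
```python
from h import *
for i in range(3): c=snap('wrist','w7')
T=c['camera_from_world'];K=np.array([[c['fx'],0,c['cx']],[0,c['fy'],c['cy']],[0,0,1.]])
q=cv2.projectPoints(np.array([W(S0,0,.15),W(S0-.128,.02,.15)]),cv2.Rodrigues(T[:3,:3])[0],T[:3,3],K,np.array(c['D']))[0][:,0];print(q)
u,v=q.mean(0).astype(int);cv2.imwrite('pics/c7.png',cv2.resize(c['image'][v-55:min(v+65,400),u-110:u+110],None,fx=3.2,fy=3.2,interpolation=cv2.INTER_CUBIC))
```

```text
[[369.92975711 297.44922806]
 [261.40902919 283.50763669]]
```

View pics/c7.png

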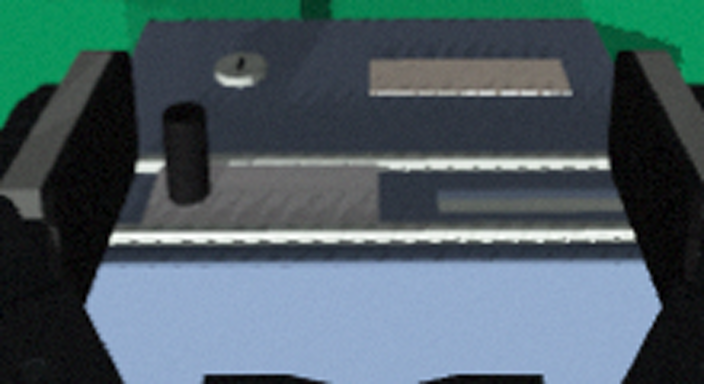

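Run:
```python
from h import *
plan([((.4117,.177,.12),down(14.3),-.75,10)])
```

```text
-1.64 2.11 2.49 0 -2.7 0 -0.75; -1.52 2.11 2.56 0 -2.7 0 -0.75; -1.4 2.11 2.63 0 -2.7 0 -0.75; -1.28 2.11 2.7 0 -2.7 0 -0.75; -1.15 2.11 2.75 0 -2.6 0 -0.75; -1.02 2.11 2.8 0 -2.7 0 -0.75; -0.89 2.12 2.85 0 -2.6 0 -0.75; -0.76 2.11 2.89 0 -2.7 0.1 -0.75; -0.61 2.12 2.92 0 -2.6 0 -0.75; -0.49 2.12 2.94 0.1 -2.7 0.1 -0.75
```

Emit:
jog_arm(
  moves="-1.64 2.11 2.49 0 -2.7 0 -0.75; -1.52 2.11 2.56 0 -2.7 0 -0.75; -1.4 2.11 2.63 0 -2.7 0 -0.75; -1.28 2.11 2.7 0 -2.7 0 -0.75; -1.15 2.11 2.75 0 -2.6 0 -0.75; -1.02 2.11 2.8 0 -2.7 0 -0.75; -0.89 2.12 2.85 0 -2.6 0 -0.75; -0.76 2.11 2.89 0 -2.7 0 -0.75; -0.61 2.12 2.92 0 -2.6 0 -0.75; -0.49 2.12 2.94 0 -2.7 0 -0.75",
)

```text
clock: 19.85
position: [0.41, 0.1786, 0.1175]
tcp_rot: [-1.571, 0.001, 0.253]
wrist_force: [1.0, -1.1, -0.3]
opening: 0.875
```

Run:
```python
from h import *
for i in range(4): c=snap('wrist','w8')
passes(c);print(pose()[0],pose()[1].as_euler('xyz',degrees=True))
g=(.4117,.177);R=down(14.3)
plan([((*g,.035),R,-.75,6),((*g,.017),R,-.75,4)])
```

```text
pass centre 422.1 136.9 size 62.4 111.9 width-axis yaw 14.6 px [323. 246.]
[0.41035138 0.17801743 0.11816756] [-90.00479276   0.09317896  14.46356042]
0.02 1.39 -0.02 0 0 0 -0.75; 0.02 1.39 -0.02 0 0 0 -0.75; 0.02 1.38 -0.02 0 0 0 -0.75; 0.02 1.39 -0.02 0 0.1 0 -0.75; 0.02 1.38 -0.03 0 0 0 -0.75; 0.02 1.39 -0.02 0 0.1 -0.1 -0.75; 0 0.45 0 0 0 0 -0.75; 0 0.45 0 0 0 0 -0.75; 0 0.45 0 0 0 0 -0.75; 0 0.45 0 0 0 0 -0.75
```

Emit:
jog_arm(
  moves="0.02 1.39 -0.02 0 0 0 -0.75; 0.02 1.39 -0.02 0 0 0 -0.75; 0.02 1.38 -0.02 0 0 0 -0.75; 0.02 1.39 -0.02 0 0 0 -0.75; 0.02 1.38 -0.03 0 0 0 -0.75; 0.02 1.39 -0.02 0 0 0 -0.75; 0 0.5 0 0 0 0 -0.75; 0 0.4 0 0 0 0 -0.75; 0 0.4 0 0 0 0 -0.75; 0 0.4 0 0 0 0 -0.75",
)

```text
clock: 21.05
position: [0.4128, 0.1771, 0.0189]
tcp_rot: [-1.571, -0.001, 0.251]
wrist_force: [0.7, 0.8, -0.0]
opening: 0.878
```

Emit:
jog_arm(
  moves="0 0 0 0 0 0 -0.75; 0 0 0 0 0 0 -0.5; 0 0 0 0 0 0 0; 0 0 0 0 0 0 1; 0 0 0 0 0 0 1; 0 0 0 0 0 0 1; 0 0 0 0 0 0 1; 0 0 0 0 0 0 1; 0 0 0 0 0 0 1; 0 0 0 0 0 0 1",
)

```text
clock: 22.05
position: [0.4124, 0.1773, 0.0194]
tcp_rot: [-1.571, -0.001, 0.252]
wrist_force: [-2.2, -0.5, 6.6]
opening: 0.704
```

Run:
```python
from h import *
import st
p,R=pose();e=p+[0,0,.1463]
plan([(e,R,1,10),(W(S0,.135,e[2]),down(YB),1,12)])
```

```text
s 0.3651 out 0.3957 z 0.0194 [-8.999e+01 -4.000e-02  1.443e+01] [-2.2 -0.5  6.6] 0.704 22.05
0 -1.46 0 0 0 0 1; 0 -1.46 0 0 0 0 1; 0 -1.46 0 0 0 0 1; 0 -1.46 0 0 0 0 1; 0 -1.46 0 0 0 0 1; 0 -1.47 0 0 0 0 1; 0 -1.46 0 0 0 0 1; 0 -1.47 0 0 0 0 1; 0.01 -1.46 0 0 0 0 1; 0 -1.47 0 0 0 0 1 

0.68 0 -2.77 0 2.2 0 1; 0.78 0 -2.75 0 2.2 0 1; 0.89 0 -2.71 0 2.2 0 1; 0.99 0 -2.68 0 2.2 0 1; 1.09 0 -2.64 0 2.2 0 1; 1.2 0 -2.59 0 2.2 0 1; 1.29 0 -2.55 0 2.3 0 1; 1.4 0 -2.49 0 2.2 0 1; 1.49 0 -2.44 0 2.3 0 1; 1.59 0 -2.37 0 2.2 0 1 

1.67 0 -2.31 0 2.3 0 1; 1.77 0 -2.24 0 2.2 0 1; 0 0 0 0 0 0 1; 0 0 0 0 0 0 1; 0 0 0 0 0 0 1; 0 0 0 0 0 0 1; 0 0 0 0 0 0 1; 0 0 0 0 0 0 1; 0 0 0 0 0 0 1; 0 0 0 0 0 0 1
```

Emit:
jog_arm(
  moves="0 -0.7 0 0 0 0 1; 0 -1.2 0 0 0 0 1; 0 -1.7 0 0 0 0 1; 0 -1.7 0 0 0 0 1; 0 -1.7 0 0 0 0 1; 0 -1.7 0 0 0 0 1; 0 -1.7 0 0 0 0 1; 0 -1.7 0 0 0 0 1; 0 -1.5 0 0 0 0 1; 0 -1 0 0 0 0 1",
)

```text
clock: 23.05
position: [0.4125, 0.1773, 0.1661]
tcp_rot: [-1.571, -0.002, 0.252]
wrist_force: [0.1, 0.4, -0.7]
opening: 0.696
```

Emit:
jog_arm(
  moves="0.68 0 -2.77 0 2.2 0 1; 0.78 0 -2.75 0 2.2 0 1; 0.89 0 -2.71 0 2.2 0 1; 0.99 0 -2.68 0 2.2 0 1; 1.09 0 -2.64 0 2.2 0 1; 1.2 0 -2.59 0 2.2 0 1; 1.29 0 -2.55 0 2.3 0 1; 1.4 0 -2.49 0 2.2 0 1; 1.49 0 -2.44 0 2.3 0 1; 1.59 0 -2.37 0 2.2 0 1",
)

```text
clock: 24.05
position: [0.5473, -0.0756, 0.1646]
tcp_rot: [-1.57, 0.0, -0.137]
wrist_force: [0.1, 0.9, -0.6]
opening: 0.701
```

Emit:
jog_arm(
  moves="1.67 0 -2.31 0 2.3 0 1; 1.77 0 -2.24 0 2.2 0 1; 0 0 0 0 0 0 1; 0 0 0 0 0 0 1; 0 0 0 0 0 0 1; 0 0 0 0 0 0 1; 0 0 0 0 0 0 1; 0 0 0 0 0 0 1; 0 0 0 0 0 0 1; 0 0 0 0 0 0 1",
)

```text
clock: 25.05
position: [0.574, -0.1248, 0.1646]
tcp_rot: [-1.571, -0.0, -0.214]
wrist_force: [0.3, -0.3, -0.5]
opening: 0.697
```

```bash
cat > held.py <<'E'
import st
from h import *
c=snap('wrist','held%d'%(10*st.s['clock']));p,R=pose()
vs,us=np.mgrid[190:365,285:355];P=np.array([world(c,u,v) for u,v in zip(us.ravel(),vs.ravel())]);Q=P[(P[:,2]>.13)&(P[:,2]<.17)];o=F-Q@xb;t=p@xb
for a in np.arange(-.05,.03,.01):
  m=(o>F-t+a)&(o<F-t+a+.01);print('out-rel %.2f'%a,m.sum(),'%.4f'%(np.median(Q[m,2]) if m.any() else 0))
m=Q[:,2]>.145 if p[2]>.15 else Q[:,2]>.13
print('rear edge out',np.percentile(o[m],99.8), 'tcp out',F-t)
passes(c)
E
python3 held.py
```

```text
s 0.5874 out 0.1350 z 0.1646 [-8.999e+01 -1.000e-02 -1.226e+01] [ 0.3 -0.3 -0.5] 0.697 25.05
out-rel -0.05 1022 0.1533
out-rel -0.04 1064 0.1534
out-rel -0.03 1121 0.1534
out-rel -0.02 1181 0.1530
out-rel -0.01 1198 0.1531
out-rel 0.00 1246 0.1533
out-rel 0.01 827 0.1516
out-rel 0.02 0 0.0000
rear edge out 0.14795516127804062 tcp out 0.13496795918307525
```

Emit:
jog_arm(
  moves="0 -0.05 0 0 0 0 1; 0 0 -0.8 0 0 0 1; 0 0 -1 0 0 0 1; 0 0 -1 0 0 0 1; 0 0 -0.8 0 0 0 1; 0 0 -0.6 0 0 0 1; 0 0 -0.6 0 0 0 1; 0 0 -0.6 0 0 0 1; 0 0 -0.6 0 0 0 1; 0 0 0 0 0 0 1",
)

```text
clock: 26.1
position: [0.5611, -0.1842, 0.1651]
tcp_rot: [-1.571, -0.0, -0.215]
wrist_force: [0.1, 1.0, 0.6]
opening: 0.695
```

```bash
python3 st.py
```

```text
s 0.5875 out 0.0741 z 0.1651 [-9.000e+01 -1.000e-02 -1.231e+01] [0.1 1.  0.6] 0.695 26.1
```

Emit:
jog_arm(
  moves="0 0 -0.6 0 0 0 1; 0 0 -0.7 0 0 0 1; 0 0 -0.8 0 0 0 1; 0 0 -0.8 0 0 0 1; 0 0 -0.8 0 0 0 1; 0 0 -0.6 0 0 0 1; 0 0 -0.5 0 0 0 1; 0 0 -0.4 0 0 0 1; 0 0 0 0 0 0 1; 0 0 0 0 0 0 1",
)

```text
clock: 27.1
position: [0.5502, -0.2342, 0.165]
tcp_rot: [-1.57, 0.0, -0.214]
wrist_force: [-0.9, 0.4, -0.4]
opening: 0.705
```

Emit:
jog_arm(
  moves="0 0 0 0 0 0 0; 0 0 0 0 0 0 -0.75; 0 0 0 0 0 0 -0.75; 0 0 0 0 0 0 -0.75; 0 0 0 0 0 0 -0.75; 0 0 0 0 0 0 -0.75; 0 0 2 0 0 0 -0.75; 0 0 3 0 0 0 -0.75; 0 0 4 0 0 0 -0.75; -0.6 -1 3 0 0 0 -0.75",
)

```text
clock: 28.1
position: [0.5696, -0.1139, 0.1739]
tcp_rot: [-1.57, 0.002, -0.214]
wrist_force: [-0.5, -0.1, -0.7]
opening: 0.871
```

Run:
```python
from h import *
import st
c=snap('top','t4');passes(c)
im=c['image'];cv2.imwrite('pics/c8.png',cv2.resize(im[140:180,290:335],None,fx=6,fy=6))
h=cv2.cvtColor(im,cv2.COLOR_BGR2HSV)[135:182,285:335]
m=((h[...,1]<70)&(h[...,2]>150)).astype(np.uint8);n,l,s,ce=cv2.connectedComponentsWithStats(m)
for i in range(1,n):
  if s[i][4]>150:
    vs,us=np.nonzero(l==i);P=np.float32([world(c,u+285,v+135,.008)[:2]*1000 for u,v in zip(us,vs)]);print(s[i],cv2.minAreaRect(P))
```

```text
s 0.5808 out 0.1447 z 0.1739 [-89.95   0.13 -12.27] [-0.5 -0.1 -0.7] 0.871 28.1
[  9   0  41  32 622] ((701.7677001953125, 41.42527770996094), (100.82026672363281, 152.98861694335938), 22.949254989624023)
```

Run:
```python
from h import *
print(world(load('t1'),310,157.5,.008),world(load('t1'),339,135,.1),world(load('t1'),254,142,.16))
plan([((.56,-.05,.24),down(-5),-.75,5),((.69,.105,.19),down(-3),-.75,5)])
```

```text
[0.69295431 0.05565272 0.008     ] [ 0.74168345 -0.04298639  0.1       ] [0.70965638 0.22329929 0.16      ]
-0.45 -1.27 1.13 0 -1.4 0 -0.75; -0.42 -1.27 1.14 0 -1.4 0 -0.75; -0.4 -1.27 1.16 0 -1.4 0 -0.75; -0.37 -1.27 1.16 -0.1 -1.5 0 -0.75; -0.33 -1.27 1.17 0 -1.4 0 -0.75; 2.32 1 3.32 0 -0.4 0 -0.75; 2.34 1 3.3 0 -0.4 0 -0.75; 2.36 1.01 3.28 0 -0.4 0 -0.75; 2.39 1 3.26 0 -0.4 0 -0.75; 2.41 1.01 3.25 0 -0.4 0 -0.75
```

Run:
```python
from h import *
plan([((.57,-.08,.24),down(-5),-.75,4),((.67,.05,.21),down(-5),-.75,6)])
```

```text
-0.16 -1.59 0.74 0 -1.8 0 -0.75; -0.14 -1.59 0.74 -0.1 -1.8 0 -0.75; -0.12 -1.59 0.74 0 -1.8 0 -0.75; -0.09 -1.59 0.74 0 -1.7 0 -0.75; 1.47 0.5 2.3 0 0 0 -0.75; 1.47 0.5 2.3 0 0 0 -0.75; 1.47 0.5 2.31 0 0 0 -0.75; 1.47 0.51 2.3 0 0 0 -0.75; 1.47 0.5 2.31 0 0 0 -0.75; 1.47 0.51 2.3 0 0 0 -0.75
```

Emit:
jog_arm(
  moves="-0.16 -1.59 0.74 0 -1.8 0 -0.75; -0.14 -1.59 0.74 0 -1.8 0 -0.75; -0.12 -1.59 0.74 0 -1.8 0 -0.75; -0.09 -1.59 0.74 0 -1.7 0 -0.75; 1.47 0.5 2.3 0 0 0 -0.75; 1.47 0.5 2.3 0 0 0 -0.75; 1.47 0.5 2.31 0 0 0 -0.75; 1.47 0.51 2.3 0 0 0 -0.75; 1.47 0.5 2.31 0 0 0 -0.75; 1.47 0.51 2.3 0 0 0 -0.75",
)

```text
clock: 29.15
position: [0.6707, 0.0447, 0.2083]
tcp_rot: [-1.571, -0.0, -0.09]
wrist_force: [-0.3, 0.2, 0.6]
opening: 0.875
```

Run:
```python
from h import *
for i in range(4): c=snap('wrist','w9')
passes(c);print(pose()[0])
vs,us=np.mgrid[0:400:2,0:640:2];P=np.array([world(c,u,v) for u,v in zip(us.ravel(),vs.ravel())])
Q=P[(P[:,2]>.03)&(P[:,2]<.17)&(P[:,0]>.68)&(P[:,1]<.03)&(P[:,1]>-.12)&(P[:,0]<.85)]
print(len(Q),Q.min(0),Q.max(0));Q2=Q[(Q[:,2]>.09)&(Q[:,2]<.105)];print(len(Q2),np.percentile(Q2,[2,98],axis=0))
```

```text
[0.66988872 0.04407624 0.20797663]
1057 [ 0.73429668 -0.07282627  0.0303606 ] [ 0.80812862 -0.00646211  0.13937875]
230 [[ 0.75157423 -0.06713514  0.09046997]
 [ 0.80756178 -0.00682659  0.10306821]]
```

View pics/w9.png

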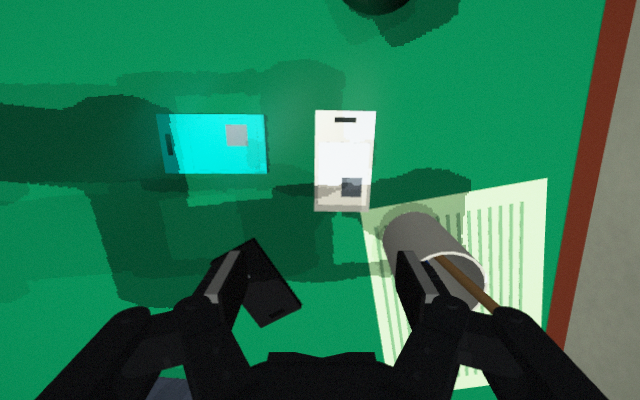

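Run:
```python
from h import *
c=load('w9');P=np.array([world(c,u,v,.008)[:2] for u,v in[(315,110.5),(376,111),(367.5,211.5),(314,210)]]);print(P.round(4),P.mean(0))
print(np.degrees(np.arctan2(*(P[1]-P[0])[::-1])),np.degrees(np.arctan2(*(P[2]-P[3])[::-1])),np.degrees(np.arctan2(*(P[0]-P[3])[::-1]))-90,np.linalg.norm(P[0]-P[3]),np.linalg.norm(P[1]-P[0]))
```

```text
[[ 0.6703  0.1132]
 [ 0.7322  0.1073]
 [ 0.7192 -0.0016]
 [ 0.659   0.0055]] [0.69517424 0.05610121]
-5.526815405635824 -6.7367251593348545 -6.019160464896217 0.1083331573760287 0.062125708526513175
```

Run:
```python
from h import *
print(pose()[1].as_euler('xyz',degrees=True))
g=(.694,.0461);R=down(-6.2)
plan([((*g,.09),R,-.75,5),((*g,.035),R,-.75,5),((*g,.018),R,-.75,5)])
```

```text
[-9.00124153e+01  4.93067126e-02 -5.11419089e+00]
0.48 2.36 0.08 0 0.2 0 -0.75; 0.48 2.36 0.09 0 0.2 0 -0.75; 0.48 2.36 0.09 0 0.2 0 -0.75; 0.48 2.36 0.09 0 0.2 0 -0.75; 0.47 2.36 0.09 0 0.3 0 -0.75; 0 1.1 0 0 0 0 -0.75; 0 1.1 0 0 0 0 -0.75; 0 1.1 0 0 0 0 -0.75; 0 1.1 0 0 0 0 -0.75; 0.01 1.1 0 0 0 0 -0.75 

0 0.34 0 0 0 0 -0.75; 0 0.34 0 0 0 0 -0.75; 0 0.34 0 0 0 0 -0.75; 0 0.34 0 0 0 0 -0.75; 0 0.34 0 0 0 0 -0.75; 0 0 0 0 0 0 -0.75; 0 0 0 0 0 0 -0.75; 0 0 0 0 0 0 -0.75; 0 0 0 0 0 0 -0.75; 0 0 0 0 0 0 -0.75
```

Emit:
jog_arm(
  moves="0.48 2.36 0.08 0 0.2 0 -0.75; 0.48 2.36 0.09 0 0.2 0 -0.75; 0.48 2.36 0.09 0 0.2 0 -0.75; 0.48 2.36 0.09 0 0.2 0 -0.75; 0.47 2.36 0.09 0 0.3 0 -0.75; 0 1.1 0 0 0 0 -0.75; 0 1.1 0 0 0 0 -0.75; 0 1.1 0 0 0 0 -0.75; 0 1.1 0 0 0 0 -0.75; 0 1.1 0 0 0 0 -0.75",
)

```text
clock: 30.35
position: [0.6944, 0.0459, 0.0354]
tcp_rot: [-1.571, -0.001, -0.11]
wrist_force: [-0.6, -0.9, 0.0]
opening: 0.876
```

Run:
```python
from h import *
import st
print(p:=pose()[0]); R=pose()[1]
plan([((.694,.0461,.018),down(-6.2),-.75,10)])
```

```text
s 0.6687 out 0.3275 z 0.0354 [-8.999e+01 -6.000e-02 -6.270e+00] [-0.6 -0.9  0. ] 0.876 30.35
[0.69444238 0.04593167 0.03538904]
0 0.17 0 0 0 0 -0.75; -0.01 0.17 0 0 0 0 -0.75; 0 0.17 0 0 0 0 -0.75; -0.01 0.18 0 0 0 0 -0.75; 0 0.17 0 0 0 0 -0.75; -0.01 0.18 0 0 0 0 -0.75; 0 0.17 0 0 0 0 -0.75; -0.01 0.18 0 0 0 0 -0.75; 0 0.17 0.01 0 0 0 -0.75; -0.01 0.18 0 0 -0.1 0.1 -0.75
```

Emit:
jog_arm(
  moves="0 0.3 0 0 0 0 -0.75; 0 0.3 0 0 0 0 -0.75; 0 0.3 0 0 0 0 -0.75; 0 0.3 0 0 0 0 -0.75; 0 0.25 0 0 0 0 -0.75; 0 0.25 0 0 0 0 -0.75; 0 0 0 0 0 0 -0.75; 0 0 0 0 0 0 -0.5; 0 0 0 0 0 0 0; 0 0 0 0 0 0 1",
)

```text
clock: 31.35
position: [0.6947, 0.046, 0.0193]
tcp_rot: [-1.571, -0.001, -0.11]
wrist_force: [-0.1, 0.2, 3.5]
opening: 0.7
```

Emit:
jog_arm(
  moves="0 0 0 0 0 0 1; 0 0 0 0 0 0 1; 0 0 0 0 0 0 1; 0 0 0 0 0 0 1; 0 -0.6 0 0 0 0 1; 0 -1 0 0 0 0 1; 0 -2 0 0 0 0 1; 0 -2 0 0 0 0 1; 0 -1 0 0 0 0 1; 0 -0.4 0 0 0 0 1",
)

```text
clock: 32.35
position: [0.6948, 0.046, 0.0901]
tcp_rot: [-1.57, -0.002, -0.109]
wrist_force: [-0.2, 0.3, -0.1]
opening: 0.703
```

Run:
```python
from h import *
import st
R=down(YB)
plan([((.44,-.02,.09),R,1,12),((.44,-.02,.025),R,1,4),((.44,-.02,.021),R,1,4)])
```

```text
s 0.6690 out 0.3276 z 0.0901 [-89.98  -0.13  -6.27] [-0.2  0.3 -0.1] 0.703 32.35
-2.05 0 -0.78 0 0.5 0 1; -2.04 0 -0.8 0 0.5 0 1; -2.04 0 -0.81 0 0.5 0 1; -2.03 -0.01 -0.83 0 0.5 0 1; -2.02 0 -0.85 0 0.5 0 1; -2.01 -0.01 -0.87 0 0.5 0 1; -2.01 0 -0.88 0 0.5 0 1; -2 -0.01 -0.9 0 0.5 0 1; -1.99 0 -0.92 0 0.5 0 1; -1.98 -0.01 -0.94 0 0.5 0 1 

-1.98 0 -0.96 0 0.5 0.1 1; -1.97 0 -0.97 0 0.5 0 1; 0 1.62 0 0 0 0 1; 0 1.63 0 0 0 0 1; 0 1.62 0 0 0 0 1; 0 1.63 0 0 0 0 1; 0 0.1 0 0 0 0 1; 0 0.1 0 0 0 0 1; 0 0.1 0 0 0 0 1; 0 0.1 0 0 0 0 1
```

Emit:
jog_arm(
  moves="-2.05 0 -0.78 0 0.5 0 1; -2.04 0 -0.8 0 0.5 0 1; -2.04 0 -0.81 0 0.5 0 1; -2.03 -0.01 -0.83 0 0.5 0 1; -2.02 0 -0.85 0 0.5 0 1; -2.01 -0.01 -0.87 0 0.5 0 1; -2.01 0 -0.88 0 0.5 0 1; -2 -0.01 -0.9 0 0.5 0 1; -1.99 0 -0.92 0 0.5 0 1; -1.98 -0.01 -0.94 0 0.5 0 1",
)

```text
clock: 33.35
position: [0.4806, -0.009, 0.0884]
tcp_rot: [-1.571, 0.001, -0.197]
wrist_force: [-0.2, -0.0, -0.6]
opening: 0.702
```

Emit:
jog_arm(
  moves="-1.98 0 -0.96 0 0.5 0 1; -1.97 0 -0.97 0 0.5 0 1; 0 1.62 0 0 0 0 1; 0 1.63 0 0 0 0 1; 0 1.62 0 0 0 0 1; 0 1.63 0 0 0 0 1; 0 0.1 0 0 0 0 1; 0 0.1 0 0 0 0 1; 0 0.1 0 0 0 0 1; 0 0.1 0 0 0 0 1",
)

```text
clock: 34.35
position: [0.4399, -0.0201, 0.0204]
tcp_rot: [-1.571, -0.001, -0.214]
wrist_force: [0.5, 0.8, 1.3]
opening: 0.696
```

Emit:
jog_arm(
  moves="0 0 0 0 0 0 0; 0 0 0 0 0 0 -0.75; 0 0 0 0 0 0 -0.75; 0 0 0 0 0 0 -0.75; 0 0 0 0 0 0 -0.75; 0 0 1 0 0 0 -0.75; 0 0 1.5 0 0 0 -0.75; 0 0 1.5 0 0 0 -0.75; 0 0 1.2 0 0 0 -0.75; 0 0 0 0 0 0 -0.75",
)

```text
clock: 35.35
position: [0.4507, 0.0323, 0.0199]
tcp_rot: [-1.57, -0.0, -0.212]
wrist_force: [-0.0, -0.5, 0.8]
opening: 0.873
```

Run:
```python
from h import *
import st
c=snap('wrist','w10');passes(c);print(pose()[0])
cv2.imwrite('pics/c10.png',c['image'])
```

```text
s 0.4335 out 0.2622 z 0.0199 [-8.998e+01 -2.000e-02 -1.216e+01] [-0.  -0.5  0.8] 0.873 35.35
[0.45052149 0.0316043  0.01984559]
```

Emit:
jog_arm(
  moves="0 0.1 0 0 0 0 -0.75; 0 0 0 0 0 0 -0.5; 0 0 0 0 0 0 0; 0 0 0 0 0 0 1; 0 0 0 0 0 0 1; 0 0 0 0 0 0 1; 0 0 0 0 0 0 1; 0 0 0 0 0 0 1; 0 0 0 0 0 0 1; 0 0 0 0 0 0 1",
)

```text
clock: 36.4
position: [0.4504, 0.0304, 0.0194]
tcp_rot: [-1.571, -0.0, -0.215]
wrist_force: [-1.8, 0.5, 7.9]
opening: 0.703
```

Emit:
jog_arm(
  moves="0 -0.7 0 0 0 0 1; 0 -1.2 0 0 0 0 1; 0 -1.7 0 0 0 0 1; 0 -1.7 0 0 0 0 1; 0 -1.7 0 0 0 0 1; 0 -1.7 0 0 0 0 1; 0 -1.7 0 0 0 0 1; 0 -1.7 0 0 0 0 1; 0 -1.5 0 0 0 0 1; 0 -1 0 0 0 0 1",
)

```text
clock: 37.4
position: [0.4507, 0.0305, 0.1662]
tcp_rot: [-1.57, -0.001, -0.215]
wrist_force: [0.5, -0.3, -0.5]
opening: 0.697
```

Run:
```python
from h import *
import st
plan([(W(S0,.135,pose()[0][2]),down(YB),1,9)])
```

```text
s 0.4338 out 0.2605 z 0.1662 [-8.998e+01 -8.000e-02 -1.231e+01] [ 0.5 -0.3 -0.5] 0.697 37.4
1.71 0 -1.39 0 0 0 1; 1.71 0 -1.39 0 0 0 1; 1.71 0 -1.39 0 0 0 1; 1.71 0 -1.4 0 0 0 1; 1.71 0 -1.39 0 0 0 1; 1.7 0 -1.4 0 0 0 1; 1.71 0.01 -1.39 0 0 0 1; 1.7 0 -1.4 0 0 0 1; 1.71 0.01 -1.39 0 0 0.1 1; 0 0 0 0 0 0 1
```

Emit:
jog_arm(
  moves="1.71 0 -1.39 0 0 0 1; 1.71 0 -1.39 0 0 0 1; 1.71 0 -1.39 0 0 0 1; 1.71 0 -1.4 0 0 0 1; 1.71 0 -1.39 0 0 0 1; 1.7 0 -1.4 0 0 0 1; 1.71 0 -1.39 0 0 0 1; 1.7 0 -1.4 0 0 0 1; 1.71 0 -1.39 0 0 0 1; 0 0 0 0 0 0 1",
)

```text
clock: 38.4
position: [0.575, -0.1266, 0.1644]
tcp_rot: [-1.571, -0.001, -0.216]
wrist_force: [-0.1, 0.3, -0.1]
opening: 0.699
```

```bash
python3 held.py
```

```text
s 0.5888 out 0.1334 z 0.1644 [-9.002e+01 -4.000e-02 -1.240e+01] [-0.1  0.3 -0.1] 0.699 38.4
out-rel -0.05 1021 0.1531
out-rel -0.04 1079 0.1531
out-rel -0.03 1106 0.1532
out-rel -0.02 1187 0.1529
out-rel -0.01 1202 0.1529
out-rel 0.00 1257 0.1530
out-rel 0.01 829 0.1513
out-rel 0.02 0 0.0000
rear edge out 0.1473541023723427 tcp out 0.13441811357669411
```

Emit:
jog_arm(
  moves="-0.05 -0.05 0 0 0 0 1; 0 0 -0.8 0 0 0 1; 0 0 -1 0 0 0 1; 0 0 -1 0 0 0 1; 0 0 -0.8 0 0 0 1; 0 0 -0.6 0 0 0 1; 0 0 -0.6 0 0 0 1; 0 0 -0.6 0 0 0 1; 0 0 -0.6 0 0 0 1; 0 0 0 0 0 0 1",
)

```text
clock: 39.45
position: [0.5606, -0.1837, 0.1653]
tcp_rot: [-1.571, -0.0, -0.215]
wrist_force: [-0.5, 0.7, -0.2]
opening: 0.703
```

```bash
python3 st.py
```

```text
s 0.5869 out 0.0746 z 0.1653 [-90.    -0.   -12.32] [-0.5  0.7 -0.2] 0.703 39.45
```

Emit:
jog_arm(
  moves="0 0 -0.6 0 0 0 1; 0 0 -0.7 0 0 0 1; 0 0 -0.8 0 0 0 1; 0 0 -0.8 0 0 0 1; 0 0 -0.8 0 0 0 1; 0 0 -0.6 0 0 0 1; 0 0 -0.5 0 0 0 1; 0 0 -0.4 0 0 0 1; 0 0 0 0 0 0 1; 0 0 0 0 0 0 1",
)

```text
clock: 40.45
position: [0.5497, -0.2336, 0.1653]
tcp_rot: [-1.57, -0.0, -0.214]
wrist_force: [0.0, 0.8, -0.3]
opening: 0.699
```

Emit:
jog_arm(
  moves="0 0 0 0 0 0 0; 0 0 0 0 0 0 -0.75; 0 0 0 0 0 0 -0.75; 0 0 0 0 0 0 -0.75; 0 0 0 0 0 0 -0.75; 0 0 0 0 0 0 -0.75; 0 0 2 0 0 0 -0.75; 0 0 3 0 0 0 -0.75; 0 0 4 0 0 0 -0.75; -0.6 -1 3 0 0 0 -0.75",
)

```text
clock: 41.45
position: [0.5692, -0.1133, 0.1743]
tcp_rot: [-1.57, 0.002, -0.214]
wrist_force: [0.3, 0.4, 0.2]
opening: 0.875
```

Emit:
jog_arm(
  moves="-0.6 -1.66 0 0 0 0 -0.75; -0.6 -1.66 0 0 0 0 -0.75; -0.6 -1.66 0 0 0 0 -0.75; -0.6 -1.66 0 0 0 0 -0.75; -0.6 -1.66 0 0 0 0 -0.75; -0.6 -1.66 0 0 0 0 -0.75; -0.6 -1.66 0 0 0 0 -0.75; -0.6 -1.66 0 0 0 0 -0.75; -0.6 -1.66 0 0 0 0 -0.75; 0 0 0 0 0 0 -0.75",
)

```text
clock: 42.45
position: [0.5169, -0.1039, 0.3272]
tcp_rot: [-1.571, -0.005, -0.214]
wrist_force: [0.9, -0.8, -0.7]
opening: 0.876
```

Run:
```python
from h import *
import st
c=snap('wrist','w11');t=snap('top','t5')
a=cv2.resize(c['image'][150:330,150:480],None,fx=2,fy=2,interpolation=cv2.INTER_CUBIC);b=cv2.resize(t['image'][70:310,90:500],(660,386)[:2]);b=b[:240] if 0 else b
cv2.imwrite('pics/c11.png',cv2.resize(np.vstack([a[:,:660],b]),None,fx=.8,fy=.8))
```

```text
s 0.5272 out 0.1433 z 0.3272 [-90.02  -0.27 -12.27] [ 0.9 -0.8 -0.7] 0.876 42.45
```

View pics/c11.png

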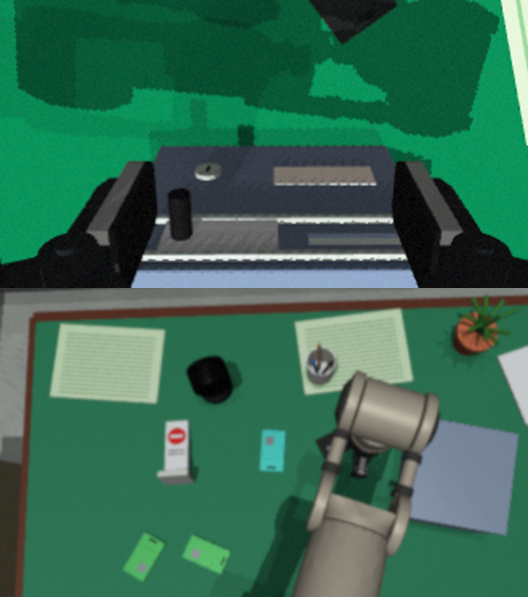

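Run:
```python
from h import *
plan([(W(.4595,.026,.24),down(YB),-.75,6),(W(.4595,.026,.1615),down(YB),-.75,7)])
```

```text
-1.12 1.41 -1.96 0 0 0 -0.75; -1.13 1.41 -1.95 0 0 0 -0.75; -1.12 1.41 -1.96 0 0 0 -0.75; -1.13 1.41 -1.95 0 0 0 -0.75; -1.12 1.4 -1.96 0 0 0 -0.75; -1.13 1.41 -1.95 0 0 0 -0.75; 0 1.12 0 0 0 0 -0.75; 0 1.12 0 0 0 0 -0.75; 0 1.12 0 0 0 0 -0.75; 0 1.12 0 0 0 0 -0.75 

0 1.12 0 0 0 0 -0.75; 0 1.12 0 0 0 0 -0.75; 0 1.13 0 0 0 0 -0.75; 0 0 0 0 0 0 -0.75; 0 0 0 0 0 0 -0.75; 0 0 0 0 0 0 -0.75; 0 0 0 0 0 0 -0.75; 0 0 0 0 0 0 -0.75; 0 0 0 0 0 0 -0.75; 0 0 0 0 0 0 -0.75
```

Emit:
jog_arm(
  moves="-1.12 1.41 -1.96 0 0 0 -0.75; -1.13 1.41 -1.95 0 0 0 -0.75; -1.12 1.41 -1.96 0 0 0 -0.75; -1.13 1.41 -1.95 0 0 0 -0.75; -1.12 1.4 -1.96 0 0 0 -0.75; -1.13 1.41 -1.95 0 0 0 -0.75; 0 1.12 0 0 0 0 -0.75; 0 1.12 0 0 0 0 -0.75; 0 1.12 0 0 0 0 -0.75; 0 1.12 0 0 0 0 -0.75",
)

```text
clock: 43.55
position: [0.4262, -0.2034, 0.1944]
tcp_rot: [-1.57, 0.0, -0.213]
wrist_force: [0.2, -0.7, 0.2]
opening: 0.869
```

```bash
python3 st.py
```

```text
s 0.4598 out 0.0267 z 0.1944 [-89.98   0.   -12.21] [ 0.2 -0.7  0.2] 0.869 43.55
```

Emit:
jog_arm(
  moves="0 1.1 0 0 0 0 -0.75; 0 1.1 0 0 0 0 -0.75; 0 1.1 0 0 0 0 -0.75; 0 0 0 0 0 0 0.3; 0 0 0 0 0 0 0.6; 0 0 0 0 0 0 1; 0 0 0 0 0 0 1; 0 0 0 0 0 0 1; 0 0 0 0 0 0 1; 0 0 0 0 0 0 1",
)

```text
clock: 44.55
position: [0.4261, -0.2042, 0.1631]
tcp_rot: [-1.571, -0.002, -0.214]
wrist_force: [-1.1, 0.4, 5.2]
opening: 0.161
```

Emit:
jog_arm(
  moves="0.5 0 0 0 0 0 1; 1 0 0 0 0 0 1; 1 0 0 0 0 0 1; 1 0 0 0 0 0 1; 1 0 0 0 0 0 1; 1 0 0 0 0 0 1; 1 0 0 0 0 0 1; 1 0 0 0 0 0 1; 1 0 0 0 0 0 1; 1 0 0 0 0 0 1",
)

```text
clock: 45.55
position: [0.5189, -0.2244, 0.1631]
tcp_rot: [-1.571, -0.001, -0.214]
wrist_force: [-1.2, 0.0, 6.6]
opening: 0.162
```

Emit:
jog_arm(
  moves="0.3 0 0 0 0 0 1; 0.2 0 0 0 0 0 1; 0.2 0 0 0 0 0 1; 0.1 0 0 0 0 0 1; 0 0 0 0 0 0 1; 0 0 0 0 0 0 1; 0 0 0 0 0 0 1; 0 0 0 0 0 0 1; 0 0 0 0 0 0 1; 0 0 0 0 0 0 1",
)

```text
clock: 46.55
position: [0.5241, -0.2255, 0.1631]
tcp_rot: [-1.571, 0.005, -0.214]
wrist_force: [-11.1, 1.7, 10.8]
opening: 0.162
```

```bash
python3 st.py
```

```text
s 0.5601 out 0.0259 z 0.1631 [-89.99   0.28 -12.27] [-11.1   1.7  10.8] 0.162 46.55
```

Run:
```python
from h import *
p,R=pose();q=p-.002*yb
plan([(q+[0,0,.12],down(YB),-.75,5),((.50,.345,.30),down(90),-1,15)],(q,R))
```

```text
-0.01 -2.4 0 0 0 -0.1 -0.75; -0.01 -2.4 0 0 0 0 -0.75; -0.01 -2.4 0 0 0 -0.1 -0.75; 0 -2.4 0 0 0 0 -0.75; 0 -2.4 0 0 0 -0.1 -0.75; -0.95 -0.11 3.68 0 -6.8 0 -1; -0.51 -0.11 3.77 0 -6.8 0 -1; -0.06 -0.11 3.8 0 -6.8 0 -1; 0.39 -0.11 3.78 0 -6.8 0 -1; 0.84 -0.11 3.71 0 -6.8 0 -1 

1.27 -0.11 3.59 0 -6.8 0 -1; 1.69 -0.11 3.41 0 -6.8 0 -1; 2.08 -0.12 3.19 0 -6.8 0 -1; 2.44 -0.11 2.92 0 -6.8 0 -1; 2.77 -0.12 2.61 0 -6.8 0 -1; 3.06 -0.11 2.26 0 -6.9 0 -1; 3.31 -0.12 1.88 0 -6.8 0 -1; 3.5 -0.11 1.47 0 -6.9 0 -1; 3.66 -0.12 1.04 0 -6.8 0 -1; 3.75 -0.11 0.61 0 -6.9 0 -1
```

Emit:
jog_arm(
  moves="-0.2 0 0 0 0 0 1; 0 0 0 0 0 0 0; 0 0 0 0 0 0 -0.75; 0 0 0 0 0 0 -0.75; 0 0 0 0 0 0 -0.75; 0 0 0 0 0 0 -0.75; 0 0 0 0 0 0 -0.75; 0 0 0 0 0 0 -0.75; 0 0 0 0 0 0 -0.75; 0 0 0 0 0 0 -0.75",
)

```text
clock: 47.55
position: [0.5244, -0.2254, 0.1625]
tcp_rot: [-1.571, -0.0, -0.214]
wrist_force: [0.7, 0.4, 0.0]
opening: 0.875
```

Emit:
jog_arm(
  moves="0 -2.4 0 0 0 0 -0.75; 0 -2.4 0 0 0 0 -0.75; 0 -2.4 0 0 0 0 -0.75; 0 -2.4 0 0 0 0 -0.75; 0 -2.4 0 0 0 0 -0.75; -0.95 -0.11 3.68 0 -6.8 0 -1; -0.51 -0.11 3.77 0 -6.8 0 -1; -0.06 -0.11 3.8 0 -6.8 0 -1; 0.39 -0.11 3.78 0 -6.8 0 -1; 0.84 -0.11 3.71 0 -6.8 0 -1",
)

```text
clock: 48.55
position: [0.5167, -0.0341, 0.2882]
tcp_rot: [-1.571, -0.0, 0.384]
wrist_force: [-0.2, -0.1, -0.1]
opening: 1.006
```

Emit:
jog_arm(
  moves="1.27 -0.11 3.59 0 -6.8 0 -1; 1.69 -0.11 3.41 0 -6.8 0 -1; 2.08 -0.12 3.19 0 -6.8 0 -1; 2.44 -0.11 2.92 0 -6.8 0 -1; 2.77 -0.12 2.61 0 -6.8 0 -1; 3.06 -0.11 2.26 0 -6.9 0 -1; 3.31 -0.12 1.88 0 -6.8 0 -1; 3.5 -0.11 1.47 0 -6.9 0 -1; 3.66 -0.12 1.04 0 -6.8 0 -1; 3.75 -0.11 0.61 0 -6.9 0 -1",
)

```text
clock: 49.55
position: [0.5019, 0.3462, 0.2996]
tcp_rot: [-1.571, -0.0, 1.576]
wrist_force: [1.3, -0.3, 1.0]
opening: 0.998
```

Run:
```python
from h import *
for i in range(4): c=snap('wrist','w12')
import st
print(pose()[0])
```

```text
s 0.4168 out 0.5788 z 0.2990 [-8.998e+01  3.000e-02  9.007e+01] [-0.1 -0.2 -0.3] 0.998 49.75
[0.50189256 0.34519104 0.29901894]
```

View pics/w12.png

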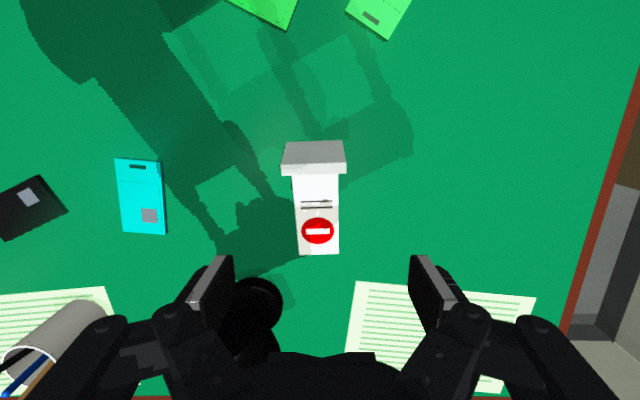

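Run:
```python
from h import *
c=load('w12')
vs,us=np.mgrid[140:262,275:350];P=np.array([world(c,u,v) for u,v in zip(us.ravel(),vs.ravel())]);P=P[(P[:,2]>.008)&(P[:,2]<.1)]
hi=P[P[:,2]>.066];print('foot top',hi.min(0),hi.max(0),len(hi))
pa=P[(P[:,0]>hi[:,0].max()+.012)]
r=cv2.minAreaRect(np.float32(pa[:,:2]*1000));print(r,cv2.boxPoints(r))
for x in np.arange(.46,.68,.015):
  m=(P[:,0]>x)&(P[:,0]<x+.015)
  if m.sum()>20:print(x.round(3),np.percentile(P[m,1],[3,97]).round(4),np.median(P[m,2]).round(4))
```

```text
foot top [0.49052004 0.2997938  0.06605011] [0.50891641 0.37590384 0.07866805] 973
((584.2559204101562, 340.8289794921875), (127.49870300292969, 60.093475341796875), 1.847188949584961) [[519.57117 368.8052 ]
 [521.5082  308.74295]
 [648.9407  312.85275]
 [647.00366 372.915  ]]
0.475 [0.302  0.3732] 0.0344
0.49 [0.3018 0.3734] 0.0752
0.505 [0.3032 0.3676] 0.0735
0.52 [0.3112 0.3676] 0.0374
0.535 [0.3118 0.3682] 0.0342
0.55 [0.3122 0.3687] 0.031
0.565 [0.3123 0.3692] 0.0278
0.58 [0.3131 0.3696] 0.0248
0.595 [0.3139 0.37  ] 0.0221
0.61 [0.3147 0.3705] 0.0186
0.625 [0.3155 0.371 ] 0.0151
0.64 [0.3154 0.3712] 0.0124
```

```bash
cat > sign.py <<'E'
from h import *
yaw=91.85
def R(t): return down(yaw)*Ro.from_rotvec([-np.radians(t),0,0])   # t: tool tilt forward, deg
ax=np.array([np.cos(np.radians(1.85)),np.sin(np.radians(1.85)),0])
def pt(x,z): return np.array([.584,.3408,0])+ax*(x-.584)/ax[0]+np.array([0,0,z])
T0=-15.;g=np.array([.602,.024]);p1=np.array([.489,0.])
def rot(v,a): a=np.radians(a);return np.array([v[0]*np.cos(a)-v[1]*np.sin(a),v[0]*np.sin(a)+v[1]*np.cos(a)])
def arc(phi,lift):
    a=min(phi,12);q=p1+rot(g-p1,a)
    if phi>12:
        p2=np.array([.475,0]);q=p2+rot(q-p2,phi-12)
    return pt(*q)+[0,0,lift],R(T0+phi)
E
python3 - <<'E'
from sign import *
a=R(T0).apply([0,1,0]);G=pt(*g)
plan([(G-.09*a,R(T0),-1,10),(G-.03*a,R(T0),-1,5),(G,R(T0),-1,5)])
E
```

```text
-0.03 1.88 -1.23 1.5 -0.2 0 -1; -0.04 1.85 -1.28 1.5 -0.2 0 -1; -0.04 1.81 -1.33 1.5 -0.2 0 -1; -0.04 1.78 -1.38 1.5 -0.2 0 -1; -0.05 1.74 -1.42 1.5 -0.2 0 -1; -0.06 1.7 -1.47 1.5 -0.2 0 -1; -0.06 1.66 -1.51 1.5 -0.1 0 -1; -0.06 1.63 -1.56 1.5 -0.2 0.1 -1; -0.07 1.58 -1.6 1.5 -0.1 0 -1; -0.06 1.54 -1.64 1.5 -0.2 0.1 -1 

0 1.2 0 0 0 0 -1; 0 1.2 0 0 0 0 -1; 0 1.2 0 0 0 0 -1; 0 1.2 0 0 0 0 -1; 0 1.2 -0.01 0 0 0 -1; 0 0.6 0 0 0 0 -1; 0 0.6 0 0 0 0 -1; 0 0.6 0 0 0 0 -1; 0 0.6 0 0 0 0 -1; 0 0.6 0 0 0 0 -1
```

Emit:
jog_arm(
  moves="-0.03 1.88 -1.23 1.5 -0.2 0 -1; -0.04 1.85 -1.28 1.5 -0.2 0 -1; -0.04 1.81 -1.33 1.5 -0.2 0 -1; -0.04 1.78 -1.38 1.5 -0.2 0 -1; -0.05 1.74 -1.42 1.5 -0.2 0 -1; -0.06 1.7 -1.47 1.5 -0.2 0 -1; -0.06 1.66 -1.51 1.5 -0.1 0 -1; -0.06 1.63 -1.56 1.5 -0.2 0 -1; -0.07 1.58 -1.6 1.5 -0.1 0 -1; -0.06 1.54 -1.64 1.5 -0.2 0 -1",
)

```text
clock: 50.75
position: [0.6267, 0.3398, 0.111]
tcp_rot: [-1.308, -0.004, 1.599]
wrist_force: [0.9, 0.5, -0.3]
opening: 1.001
```

Emit:
jog_arm(
  moves="0 0 0 0 0 0 -1; 0 1.2 0 0 0 0 -1; 0 1.2 0 0 0 0 -1; 0 1.2 0 0 0 0 -1; 0 1.2 0 0 0 0 -1; 0 0.6 0 0 0 0 -1; 0 0.6 0 0 0 0 -1; 0 0 0 0 0 0 -1; 0 0 0 0 0 0 -1; 0 0 0 0 0 0 -1",
)

```text
clock: 51.75
position: [0.6106, 0.3415, 0.054]
tcp_rot: [-1.31, -0.004, 1.602]
wrist_force: [-0.0, 0.6, -0.1]
opening: 1.0
```

Run:
```python
from sign import *
import st
p,Q=pose();print(p,pt(*g),(Q.inv()*R(T0)).as_rotvec(degrees=True))
plan([(pt(*g),R(T0),-1,10)])
```

```text
s 0.5238 out 0.5984 z 0.0540 [-75.07  -0.25  91.8 ] [-0.   0.6 -0.1] 1.0 51.75
[0.610596  0.3415356 0.0540286] [0.602     0.3413814 0.024    ] [0.06589004 0.02021555 0.25547013]
0 0.31 0.01 0 0 0 -1; 0 0.31 0.01 0 0 0 -1; 0 0.31 0 0 0 0 -1; 0 0.31 0.01 0 0 0 -1; 0 0.31 0 0 0 0 -1; 0 0.31 0.01 0 0 0.1 -1; 0 0.32 0 0 0 0 -1; 0 0.31 0.01 0 0 0.1 -1; 0 0.32 0 0 0 0 -1; 0 0.31 0.01 0.1 0 0.1 -1
```

Emit:
jog_arm(
  moves="0 0.4 0 0 0 0 -1; 0 0.4 0 0 0 0 -1; 0 0.4 0 0 0 0 -1; 0 0.4 0 0 0 0 -1; 0 0.4 0 0 0 0 -1; 0 0.4 0 0 0 0 -1; 0 0.3 0 0 0 0 -1; 0 0.2 0 0 0 0 -1; 0 0.2 0 0 0 0 -1; 0 0 0 0 0 0 -1",
)

```text
clock: 52.75
position: [0.602, 0.3413, 0.0233]
tcp_rot: [-1.309, -0.004, 1.602]
wrist_force: [-0.1, -0.2, -0.0]
opening: 0.998
```

Emit:
jog_arm(
  moves="0 0 0 0 0 0 -0.5; 0 0 0 0 0 0 0; 0 0 0 0 0 0 1; 0 0 0 0 0 0 1; 0 0 0 0 0 0 1; 0 0 0 0 0 0 1; 0 0 0 0 0 0 1; 0 0 0 0 0 0 1; 0 0 0 0 0 0 1; 0 0 0 0 0 0 1",
)

```text
clock: 53.75
position: [0.6025, 0.3414, 0.0242]
tcp_rot: [-1.31, -0.004, 1.602]
wrist_force: [0.2, 0.2, 6.8]
opening: 0.687
```

Run:
```python
import st
from sign import *
p,Q=pose();print(p,pt(*g))
e=p-pt(*g)
w=[]
for i,ph in enumerate(np.arange(5,91,5)):
    a,b=arc(ph,min(.005,.0008*(i+1)));w.append((a+e,b,1,1))
plan(w)
```

```text
s 0.5160 out 0.5966 z 0.0242 [-75.07  -0.25  91.81] [0.2 0.2 6.8] 0.687 53.75
[0.6025471  0.34140315 0.02422646] [0.602     0.3413814 0.024    ]
0 -0.96 0.52 -4.9 0 0.3 1; 0 -0.95 0.51 -5 0 0 1; 0 -1.03 0.51 -5 0 0 1; 0 -1.08 0.51 -5 0 0 1; 0 -1.08 0.5 -5 0 0 1; 0 -1.07 0.49 -5 0 0 1; 0 -1.02 0.51 -5 0 0 1; 0 -1 0.51 -5 0 0 1; 0 -1 0.51 -5 0 0 1; 0 -1 0.5 -5 0 0 1 

0 -1 0.51 -5 0 0 1; 0 -1 0.51 -5 0 0 1; 0 -0.99 0.51 -5 0 0 1; 0 -1 0.51 -5 0 0 1; 0 -1 0.51 -5 0 0 1; 0 -1 0.51 -5 0 0 1; 0 -1 0.51 -5 0 0 1; 0 -1 0.5 -5 0 0 1; 0 0 0 0 0 0 1; 0 0 0 0 0 0 1
```

Emit:
jog_arm(
  moves="0 -0.96 0.52 -5 0 0 1; 0 -0.95 0.51 -5 0 0 1; 0 -1.03 0.51 -5 0 0 1; 0 -1.08 0.51 -5 0 0 1; 0 -1.08 0.5 -5 0 0 1; 0 -1.07 0.49 -5 0 0 1; 0 -1.02 0.51 -5 0 0 1; 0 -1 0.51 -5 0 0 1; 0 -1 0.51 -5 0 0 1; 0 -1 0.5 -5 0 0 1",
)

```text
clock: 54.75
position: [0.542, 0.3374, 0.1118]
tcp_rot: [-2.154, 0.001, 1.599]
wrist_force: [1.3, -1.3, -5.7]
opening: 0.681
```

Run:
```python
import st
from sign import *
p,Q=pose();print(p,arc(50,.005)[0],(Q.inv()*R(T0+50)).as_rotvec(degrees=True))
```

```text
s 0.4576 out 0.5797 z 0.1118 [-1.234e+02  5.000e-02  9.164e+01] [ 1.3 -1.3 -5.7] 0.681 54.75
[0.54197361 0.33737044 0.11180947] [0.54028208 0.33938792 0.11560919] [-1.60018534 -0.14407142 -0.1572804 ]
```

Emit:
jog_arm(
  moves="0 -1 0.51 -5 0 0 1; 0 -1 0.51 -5 0 0 1; 0 -0.99 0.51 -5 0 0 1; 0 -1 0.51 -5 0 0 1; 0 -1 0.51 -5 0 0 1; 0 -1 0.51 -5 0 0 1; 0 -1 0.51 -5 0 0 1; 0 -1 0.5 -5 0 0 1; 0 0 0 0 0 0 1; 0 0 0 0 0 0 1",
)

```text
clock: 55.75
position: [0.5257, 0.3687, 0.3187]
tcp_rot: [-2.454, -0.009, 1.611]
wrist_force: [-0.1, -1.1, -5.8]
opening: 0.687
```

Run:
```python
import st
from sign import *
p,Q=pose();print(p,arc(90,.005)[0],(Q.inv()*R(T0+90)).as_rotvec(degrees=True),st.s['qpos'].round(2))
t=snap('scene','s2');w=snap('wrist','w13')
a=cv2.resize(t['image'][130:330,330:530],(400,400));b=w['image']
cv2.imwrite('pics/c13.png',np.hstack([a,cv2.resize(b,(400,250))[:250].copy() if 0 else cv2.copyMakeBorder(cv2.resize(b,(400,250)),0,150,0,0,cv2.BORDER_CONSTANT)]))
```

```text
s 0.4350 out 0.6068 z 0.3187 [-140.62   -0.52   92.28] [-0.1 -1.1 -5.8] 0.687 55.75
[0.52566042 0.36868393 0.31866178] [0.45391076 0.33659814 0.13169407] [-24.37832318  -0.27233983   0.62386355] [ 0.71  0.28  1.74 -0.99  0.6  -0.2 ]
```

View pics/c13.png

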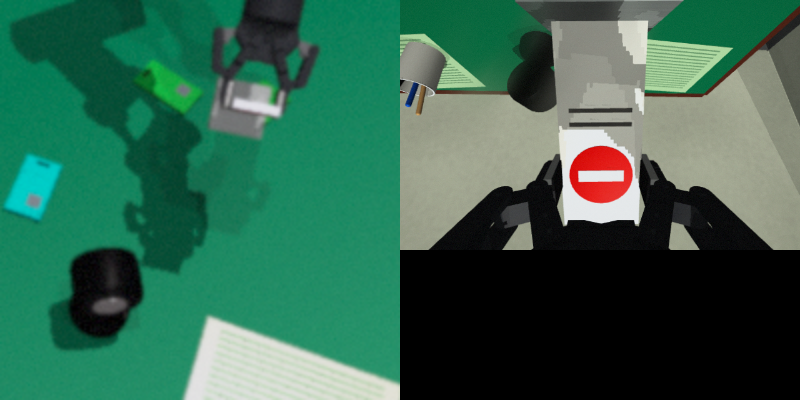

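```bash
cat >> sign.py <<'E'
def RT(az,t): return down(az+90)*Ro.from_rotvec([-np.radians(t),0,0])
def now():
    p,Q=pose();y=Q.apply([0,1,0]);return p,np.degrees(np.arctan2(y[1],y[0])),np.degrees(np.arccos(-y[2]))
E
python3 - <<'E'
from sign import *
p,az,t=now();print(p,az,t)
C=np.array([.53,.35,.30])
plan([(C,RT(az,28),1,4),(C,RT(98,28),1,16)])
E
```

```text
[0.52590795 0.36837237 0.3177454 ] 2.6208729643393136 50.564285376152434
-0.47 0.34 0.29 5.6 -0.1 0 1; -0.46 0.37 0.25 5.7 -0.2 0 1; -0.47 0.4 0.21 5.6 -0.1 0.1 1; -0.46 0.41 0.18 5.7 -0.2 0 1; 0 0 0 0 -5.3 -2.8 1; 0 0 0 0 -5.3 -2.8 1; 0 0 0 0 -5.3 -2.8 1; 0 0 0 0 -5.3 -2.8 1; 0 0 0 0 -5.3 -2.8 1; 0 0 0 0 -5.2 -2.8 1 

0 0 0 0 -5.3 -2.8 1; 0 0 0 0 -5.2 -2.8 1; 0 0 0 0 -5.3 -2.8 1; 0 0 0 0 -5.2 -2.8 1; 0 0 0 0 -5.3 -2.8 1; 0 0 0 0 -5.2 -2.8 1; 0 0 0 0 -5.3 -2.8 1; 0 0 0 0 -5.2 -2.8 1; 0 0 0 0 -5.3 -2.7 1; 0 0 0 0 -5.2 -2.8 1
```

Emit:
jog_arm(
  moves="-0.47 0.34 0.29 5.6 -0.1 0 1; -0.46 0.37 0.25 5.7 -0.2 0 1; -0.47 0.4 0.21 5.6 -0.1 0 1; -0.46 0.41 0.18 5.7 -0.2 0 1; 0 0 0 0 -5.3 -2.8 1; 0 0 0 0 -5.3 -2.8 1; 0 0 0 0 -5.3 -2.8 1; 0 0 0 0 -5.3 -2.8 1; 0 0 0 0 -5.3 -2.8 1; 0 0 0 0 -5.2 -2.8 1",
)

```text
clock: 56.85
position: [0.5304, 0.35, 0.3009]
tcp_rot: [-2.065, 0.004, 2.248]
wrist_force: [-0.2, 0.7, -5.1]
opening: 0.683
```

Emit:
jog_arm(
  moves="0 0 0 0 -5.3 -2.8 1; 0 0 0 0 -5.2 -2.8 1; 0 0 0 0 -5.3 -2.8 1; 0 0 0 0 -5.2 -2.8 1; 0 0 0 0 -5.3 -2.8 1; 0 0 0 0 -5.2 -2.8 1; 0 0 0 0 -5.3 -2.8 1; 0 0 0 0 -5.2 -2.8 1; 0 0 0 0 -5.3 -2.7 1; 0 0 0 0 -5.2 -2.8 1",
)

```text
clock: 57.85
position: [0.5315, 0.3572, 0.3056]
tcp_rot: [-2.047, -0.004, -3.013]
wrist_force: [1.4, 0.4, -5.9]
opening: 0.687
```

Run:
```python
from sign import *
import st
print(now(),st.s['qpos'].round(2))
C=np.array([.53,.35,.26])
plan([(C,RT(98,74),1,10)])
```

```text
s 0.4432 out 0.5969 z 0.3056 [-117.3    -0.22 -172.64] [ 1.4  0.4 -5.9] 0.687 57.85
(array([0.5314986 , 0.35722361, 0.30560155]), np.float64(97.78691728428089), np.float64(27.295867718728427)) [ 0.26  0.46  1.29  0.48  1.36 -3.11]
0.02 0.37 0.27 -4.7 -0.1 0 1; 0.02 0.35 0.3 -4.7 -0.1 0 1; 0.02 0.32 0.33 -4.7 0 0 1; 0.02 0.3 0.35 -4.7 -0.1 0 1; 0.03 0.27 0.38 -4.7 0 -0.1 1; 0.02 0.23 0.4 -4.6 -0.1 0 1; 0.03 0.2 0.41 -4.7 0 -0.1 1; 0.03 0.17 0.43 -4.6 0 0 1; 0.02 0.13 0.44 -4.7 -0.1 -0.1 1; 0.03 0.1 0.46 -4.6 0 0 1
```

Run:
```python
from sign import *
C=np.array([.53,.35,.26])
plan([(C,RT(82,74),1,10)])
```

```text
0.02 0.37 0.27 -4.6 1 1.2 1; 0.03 0.35 0.3 -4.7 1 1.2 1; 0.03 0.32 0.33 -4.6 1 1.2 1; 0.03 0.3 0.35 -4.7 1 1.2 1; 0.03 0.27 0.38 -4.6 1 1.3 1; 0.02 0.23 0.4 -4.7 1 1.2 1; 0.02 0.2 0.42 -4.6 0.9 1.3 1; 0.02 0.16 0.43 -4.7 1 1.2 1; 0.01 0.13 0.44 -4.6 0.9 1.3 1; 0.01 0.1 0.45 -4.7 1 1.2 1
```

Emit:
jog_arm(
  moves="0.02 0.37 0.27 -4.6 1 1.2 1; 0.03 0.35 0.3 -4.7 1 1.2 1; 0.03 0.32 0.33 -4.6 1 1.2 1; 0.03 0.3 0.35 -4.7 1 1.2 1; 0.03 0.27 0.38 -4.6 1 1.3 1; 0.02 0.23 0.4 -4.7 1 1.2 1; 0.02 0.2 0.42 -4.6 0.9 1.3 1; 0.02 0.16 0.43 -4.7 1 1.2 1; 0.01 0.13 0.44 -4.6 0.9 1.3 1; 0.01 0.1 0.45 -4.7 1 1.2 1",
)

```text
clock: 58.85
position: [0.5642, 0.4442, 0.3901]
tcp_rot: [-2.64, -0.118, 2.886]
wrist_force: [-0.2, 0.7, -5.0]
opening: 0.684
```

Run:
```python
from sign import *
w=snap('wrist','w14')
import st
p,az,t=now();print(p,az,t,st.s['qpos'].round(2))
# panel+foot points in tool frame
c=w;Q=pose()[1];vs,us=np.mgrid[0:330:3,200:440:3]
P=np.array([world(c,u,v) for u,v in zip(us.ravel(),vs.ravel())]);L=Q.inv().apply(P-p);m=(np.linalg.norm(L,axis=1)<.2)&(abs(L[:,0])<.03)&(L[:,2]>.01);L=L[m];P=P[m]
for a in np.arange(.01,.16,.01):
  k=(L[:,2]>a)&(L[:,2]<a+.01)
  if k.sum()>5:print(a.round(2),k.sum(),np.median(L[k,1]).round(4),'worldz',np.median(P[k,2]).round(4))
print('lowest',np.percentile(P[:,2],[0,1,5]))
```

```text
s 0.4566 out 0.6895 z 0.3917 [-151.48   -6.81  165.28] [-0.   1.9 -3.5] 0.686 58.9
[0.56435804 0.44485657 0.39169929] 78.96405670287302 61.69960887157022 [ 0.22  0.4   1.48  1.17  1.07 -3.1 ]
0.01 404 0.0036 worldz 0.3788
0.02 305 0.005 worldz 0.3676
0.03 312 0.0057 worldz 0.3586
0.04 355 0.0062 worldz 0.3494
0.05 362 0.0069 worldz 0.34
0.06 375 0.0076 worldz 0.331
0.07 383 0.0082 worldz 0.322
0.08 466 0.0089 worldz 0.3135
0.09 443 0.0096 worldz 0.304
0.1 988 -0.0045 worldz 0.301
lowest [0.2915384  0.29391571 0.29698748]
```

Run:
```python
from sign import *
C=np.array([.53,.36,.33])
plan([(C,RT(60,66),1,10)])
```

```text
0.04 -0.5 0.98 -0.5 0.1 1.7 1; 0.03 -0.51 0.98 -0.5 0.1 1.7 1; 0.01 -0.52 0.98 -0.6 0.1 1.7 1; -0.01 -0.53 0.97 -0.5 0.1 1.7 1; -0.03 -0.53 0.96 -0.6 0 1.6 1; -0.04 -0.54 0.96 -0.5 0.1 1.7 1; -0.06 -0.55 0.96 -0.6 0 1.6 1; -0.07 -0.56 0.95 -0.5 0.1 1.7 1; -0.09 -0.57 0.94 -0.6 0 1.6 1; -0.11 -0.57 0.94 -0.5 0.1 1.7 1
```

Emit:
jog_arm(
  moves="0.04 -0.5 0.98 -0.5 0.1 1.7 1; 0.03 -0.51 0.98 -0.5 0.1 1.7 1; 0.01 -0.52 0.98 -0.6 0.1 1.7 1; -0.01 -0.53 0.97 -0.5 0.1 1.7 1; -0.03 -0.53 0.96 -0.6 0 1.6 1; -0.04 -0.54 0.96 -0.5 0.1 1.7 1; -0.06 -0.55 0.96 -0.6 0 1.6 1; -0.07 -0.56 0.95 -0.5 0.1 1.7 1; -0.09 -0.57 0.94 -0.6 0 1.6 1; -0.11 -0.57 0.94 -0.5 0.1 1.7 1",
)

```text
clock: 59.9
position: [0.5394, 0.3823, 0.3943]
tcp_rot: [-2.618, -0.029, 2.596]
wrist_force: [0.5, 0.9, -4.9]
opening: 0.681
```

Run:
```python
from sign import *
import st
p,az,t=now();print(p,az,t,st.s['qpos'].round(2))
C=np.array([.53,.36,.20])
plan([(C,RT(60,68),1,10)])
```

```text
s 0.4456 out 0.6231 z 0.3943 [-150.03   -1.68  148.73] [ 0.5  0.9 -4.9] 0.681 59.9
[0.53941027 0.38229555 0.39433807] 59.697494321275606 60.043115054768755 [ 0.21  0.2   1.74  1.19  0.76 -3.1 ]
-0.09 0.76 1.8 -0.8 -0.2 0 1; -0.09 0.74 1.81 -0.8 -0.2 0 1; -0.08 0.71 1.82 -0.8 -0.2 -0.1 1; -0.07 0.69 1.83 -0.8 -0.2 0 1; -0.07 0.66 1.84 -0.8 -0.2 -0.1 1; -0.06 0.63 1.85 -0.8 -0.2 0 1; -0.06 0.61 1.86 -0.8 -0.2 -0.1 1; -0.05 0.58 1.87 -0.8 -0.2 0 1; -0.04 0.56 1.88 -0.8 -0.2 -0.1 1; -0.04 0.53 1.89 -0.8 -0.3 0 1
```

```bash
cat > kin.py <<'E'
from sign import *
from scipy.optimize import least_squares
S=[([1.05698367,.34263047,1.52493266,-2.9e-5,1.27540104,-.14595196],(.18859781,.48959686,.25270326),(-1.57062,.00136,1.20294)),
([.71,.28,1.74,-.99,.6,-.2],(.52566,.36868,.31866),np.radians((-140.62,-.52,92.28))),
([.26,.46,1.29,.48,1.36,-3.11],(.5315,.3572,.3056),np.radians((-117.3,-.22,-172.64))),
([.22,.4,1.48,1.17,1.07,-3.1],(.56436,.44486,.3917),np.radians((-151.48,-6.81,165.28))),
([.21,.2,1.74,1.19,.76,-3.1],(.53941,.3823,.39434),np.radians((-150.03,-1.68,148.73)))]
def fk(q,k):
    h,l1,l2,d,a=k;u=lambda t:np.array([np.sin(t),0,np.cos(t)])
    A=Ro.from_euler('ZYZYZ',[q[0],q[1]+q[2],q[3],q[4],q[5]])
    p=Ro.from_euler('z',q[0]).apply(l1*u(q[1])+l2*u(q[1]+q[2])+np.array([a,0,h]))+A.apply([0,0,d]);return p,A
def res(k): return np.concatenate([fk(q,k)[0]-p for q,p,_ in S])
f=least_squares(res,[.3,.4,.4,.15,0]);k=f.x
# tool frame in flange: y_tool = flange z
A0=fk(S[0][0],k)[1].inv()*Ro.from_euler('xyz',S[0][2])
if __name__=='__main__':
    print(k,f.fun.round(3))
    for q,p,e in S: print(((fk(q,k)[1]*A0).inv()*Ro.from_euler('xyz',e)).magnitude()*57)
E
python3 kin.py
```

```text
Traceback (most recent call last):
  File "kin.py", line 13, in <module>
    f=least_squares(res,[.3,.4,.4,.15,0]);k=f.x
  File "kin.py", line 12, in res
    def res(k): return np.concatenate([fk(q,k)[0]-p for q,p,_ in S])
                                       ~~^^^^^
  File "kin.py", line 10, in fk
    A=Ro.from_euler('ZYZYZ',[q[0],q[1]+q[2],q[3],q[4],q[5]])
  File "scipy/spatial/transform/_rotation.pyx", line 1413, in scipy.spatial.transform._rotation.Rotation.from_euler
ValueError: Expected axis specification to be a non-empty string of upto 3 characters, got ZYZYZ
```

```bash
sed -i "s/h,l1,l2,d,a=k/h,l1,l2,d,a,b,w=k/; s/np.array(\[a,0,h\]))/np.array([a,b,h]))+Ro.from_euler('ZYZ',[q[0],q[1]+q[2],SG*q[3]]).apply([0,w,0])/; s/\[.3,.4,.4,.15,0\]/[.3,.4,.4,.15,0,0,0]/" kin.py; python3 kin.py
```

```text
[ 1.42314548e-01  5.46644350e-01  3.81272837e-01  2.91210004e-01
 -2.93995460e-02  7.56720265e-02  1.54293795e-04] [ 0.    -0.001  0.002  0.002  0.003 -0.002 -0.002 -0.002 -0.001  0.002
  0.     0.001 -0.003 -0.     0.001]
1.4499890988588662e-14
0.27414357269424156
0.4821271227901575
0.4150439312945489
0.3023651912758698
```

```bash
cat > srch.py <<'E'
from kin import *
lo=np.array([-2.53,-.77,.04,-1,.28,-3.11])+.04;hi=np.array([2.53,2.02,2.7,4.14,2.66,3.11])-.04
rng=np.random.default_rng(0)
def solve(t,q0):
    ct,s=np.cos(np.radians(t)),np.sin(np.radians(t));zt=.05*ct+.12*s+.004
    def r(q):
        p,A=fk(q,k);T=(A*A0).as_matrix()
        return [T[2,0]*3,(T[2,1]+ct)*3,(T[2,2]+s)*3,(p[2]-zt)*5,max(0,abs(np.hypot(p[0],p[1])-.58)-.14)*5,max(0,.1-p[1])*5,max(0,p[0]-.60)*5,max(0,.3-p[0])*5]
    o=least_squares(r,np.clip(q0,lo,hi),bounds=(lo,hi),max_nfev=60);return o
if __name__=='__main__':
  for t in(40,50,60,70,80):
    sol=[]
    for i in range(25):
        o=solve(t,rng.uniform(lo,hi))
        if o.cost<1e-5:
            p,A=fk(o.x,k);y=(A*A0).apply([0,1,0]);sol.append((o.x.round(2),p.round(2),round(np.degrees(np.arctan2(y[1],y[0])))))
    print(t,len(sol));[print('  ',*s) for s in sol[:7]]
E
python3 srch.py
```

```text
40 17
   [0.72 0.82 1.21 0.21 1.77 1.86] [0.31 0.45 0.12] -157
   [ 0.29  0.85  1.15 -0.13  1.83  1.39] [0.51 0.19 0.12] -152
   [-0.09  0.18  2.49  2.12  0.32  2.23] [0.42 0.12 0.12] 20
   [-0.07  0.18  2.47  1.82  0.41  2.35] [0.41 0.16 0.12] 33
   [ 0.34  0.54  1.81  1.12  0.34 -3.06] [0.59 0.39 0.12] 48
   [ 0.32  0.53  1.83  1.14  0.32 -3.06] [0.6  0.37 0.12] 45
   [-0.26  0.52  1.85  0.52  1.32  2.14] [0.43 0.11 0.12] 117
50 16
   [ 0.89  0.53  1.94 -0.9   1.2   0.88] [0.37 0.24 0.13] -56
   [-0.34  0.22  2.58  2.04  0.68  1.96] [0.43 0.1  0.13] 27
   [0.97 0.28 2.47 4.09 0.59 1.15] [0.3  0.34 0.13] 19
   [0.58 0.21 2.61 2.95 0.55 1.65] [0.3  0.32 0.13] 41
   [-0.37  0.4   2.21  1.46  0.8   2.28] [0.53 0.1  0.13] 48
   [0.31 0.22 2.6  2.31 0.62 1.89] [0.32 0.31 0.13] 52
   [ 1.03  0.58  1.83 -0.78  1.32  0.91] [0.32 0.3  0.13] -58
60 16
   [0.25 1.05 0.88 0.83 1.87 2.5 ] [0.57 0.44 0.13] 140
   [0.04 0.35 2.63 1.85 1.   1.75] [0.3  0.32 0.13] 71
   [-0.38  0.66  1.81  0.64  1.57  2.02] [0.43 0.1  0.13] 114
   [0.77 0.57 2.03 2.63 0.54 1.87] [0.4  0.6  0.13] 61
   [ 1.14  0.75  
[... 315 characters left out ...]
1.56  1.22  1.62] [0.43 0.1  0.13] 50
   [-0.16  0.86  1.47  0.37  1.98  1.85] [0.43 0.1  0.13] 150
   [0.05 0.85 1.51 1.19 1.46 2.34] [0.58 0.37 0.13] 104
   [-0.23  1.05  1.01  0.69  2.11  2.21] [0.6  0.1  0.13] 131
   [0.72 0.65 2.03 2.2  0.92 1.96] [0.33 0.64 0.13] 84
80 10
   [-0.22  0.7   2.36  1.25  1.42  1.65] [0.34 0.28 0.13] 95
   [ 0.59  0.84  1.74 -0.94  1.73  1.12] [0.43 0.1  0.13] -92
   [-0.25  0.72  2.2   1.09  1.5   1.77] [0.36 0.25 0.13] 102
   [0.12 0.8  1.88 0.82 1.71 1.91] [0.3  0.32 0.13] 140
   [ 1.14  1.07  1.11 -0.75  2.16  0.97] [0.3  0.44 0.13] -79
   [ 1.26  1.15  0.91 -0.95  2.14  0.76] [0.3  0.54 0.13] -63
   [0.61 1.01 1.29 0.06 2.24 1.62] [0.3  0.32 0.13] -148
```

```bash
cat > ik.py <<'E'
from kin import *
lo=np.array([-2.53,-.77,.04,-1,.28,-3.11])+.02;hi=np.array([2.53,2.02,2.7,4.14,2.66,3.11])-.02
def ik(p,R,q0):
    def r(q):
        a,A=fk(q,k);return np.r_[(a-p)*5,((A*A0).inv()*R).as_rotvec()]
    o=least_squares(r,np.clip(q0,lo+1e-3,hi-1e-3),bounds=(lo,hi));return o.x,np.sqrt(2*o.cost)
E
python3 - <<'E'
from ik import *
q0=[.59,.84,1.74,-.94,1.73,1.12]
for xy in[(.46,.22),(.50,.26),(.48,.32),(.42,.3)]:
  for az in(-60,-75,-90,-105):
    print(xy,az,[(t,round(e,3)) for t in(60,70,78) for q,e in[ik(np.array([*xy,.135]),RT(az,t),q0)]])
# path check
q,e=sensors.observe()['qpos'],0
p,az,t=now();print(p,az,t)
P=np.array([.48,.28,.36])
for i,(a,tt) in enumerate([(60,50),(60,35),(60,20),(40,20),(20,20),(0,20),(-20,20),(-40,20),(-60,20),(-80,20),(-80,40),(-80,60),(-80,75)]):
    f=min(1,(i+1)/8);q,e=ik(p+(P-p)*f,RT(a,tt),q);print(a,tt,q.round(2),round(e,3))
q,e=ik(np.array([.48,.28,.14]),RT(-80,75),q);print(q.round(2),e)
E
```

```text
(0.46, 0.22) -60 [(60, np.float64(0.062)), (70, np.float64(0.167)), (78, np.float64(0.25))]
(0.46, 0.22) -75 [(60, np.float64(0.0)), (70, np.float64(0.0)), (78, np.float64(0.057))]
(0.46, 0.22) -90 [(60, np.float64(0.0)), (70, np.float64(0.0)), (78, np.float64(0.0))]
(0.46, 0.22) -105 [(60, np.float64(0.0)), (70, np.float64(0.0)), (78, np.float64(0.0))]
(0.5, 0.26) -60 [(60, np.float64(0.045)), (70, np.float64(0.161)), (78, np.float64(0.256))]
(0.5, 0.26) -75 [(60, np.float64(0.0)), (70, np.float64(0.0)), (78, np.float64(0.08))]
(0.5, 0.26) -90 [(60, np.float64(0.0)), (70, np.float64(0.0)), (78, np.float64(0.0))]
(0.5, 0.26) -105 [(60, np.float64(0.0)), (70, np.float64(0.0)), (78, np.float64(0.0))]
(0.48, 0.32) -60 [(60, np.float64(0.0)), (70, np.float64(0.095)), (78, np.float64(0.191))]
(0.48, 0.32) -75 [(60, np.float64(0.0)), (70, np.float64(0.0)), (78, np.float64(0.023))]
(0.48, 0.32) -90 [(60, np.float64(0.0)), (70, np.float64(0.0)), (78, np.float64(0.0))]
(0.48, 0.32) -105 [(60, np.float64(0.0)), (70, np.float64(0.0)), (78, np.float64(0.0))]
(0.42, 0.3) -60 [(60, np.float64(0.0)
[... 377 characters left out ...]
4768755
60 50 [ 0.23  0.2   1.63  0.86  0.83 -2.84] 0.0
60 35 [ 0.29  0.25  1.45  0.48  1.03 -2.49] 0.0
60 20 [ 0.36  0.33  1.25  0.23  1.29 -2.29] 0.0
40 20 [ 0.4   0.28  1.33  0.11  1.19 -1.89] 0.0
20 20 [ 0.45  0.26  1.37 -0.04  1.16 -1.46] 0.0
0 20 [ 0.51  0.26  1.38 -0.18  1.2  -1.02] 0.0
-20 20 [ 0.54  0.29  1.36 -0.28  1.28 -0.63] 0.0
-40 20 [ 0.56  0.32  1.32 -0.34  1.4  -0.27] 0.0
-60 20 [ 0.57  0.39  1.22 -0.35  1.55  0.06] 0.0
-80 20 [ 0.56  0.46  1.11 -0.33  1.7   0.36] 0.0
-80 40 [ 0.69  0.56  1.07 -0.62  1.84  0.44] 0.0
-80 60 [ 0.77  0.66  1.09 -0.89  1.97  0.49] 0.0
-80 75 [ 0.79  0.71  1.11 -0.98  2.05  0.52] 0.126
[ 0.8   0.94  1.34 -0.94  1.83  0.88] 4.0119943143967954e-10
```

Run:
```python
from sign import *
w=[];p,az,t=now();P=np.array([.48,.28,.34])
w.append((p+(P-p)*.3,RT(az,20),1,7))
for i in range(1,24): w.append((p+(P-p)*min(1,.3+.7*i/13),RT(az+(-100-az)*i/23,20),1,1))
for i in range(1,11): w.append((P-[0,0,.012*i],RT(-100,20+5.5*i),1,1))
plan(w)
```

```text
-0.02 -0.32 0.45 5.7 -0.3 0.1 1; -0.01 -0.28 0.49 5.7 -0.3 0.1 1; -0.01 -0.23 0.51 5.7 -0.3 0.1 1; -0.01 -0.17 0.53 5.7 -0.2 0.1 1; -0.01 -0.12 0.54 5.7 -0.3 0.1 1; -0.01 -0.07 0.56 5.8 -0.2 0.1 1; 0 -0.01 0.55 5.7 -0.3 0 1; 0 0.06 0.7 0 6.5 2.4 1; -0.08 0.06 0.7 0 6.6 2.4 1; -0.16 0.06 0.68 0 6.5 2.4 1 

-0.23 0.07 0.66 0 6.5 2.4 1; -0.29 0.08 0.63 0 6.5 2.3 1; -0.37 0.1 0.59 0 6.6 2.4 1; -0.42 0.11 0.54 0 6.5 2.4 1; -0.48 0.13 0.5 0 6.5 2.4 1; -0.53 0.15 0.44 0 6.5 2.4 1; -0.56 0.18 0.37 0 6.6 2.3 1; -0.6 0.2 0.31 0 6.5 2.4 1; -0.62 0.22 0.24 0 6.5 2.4 1; -0.63 0.25 0.17 0 6.5 2.4 1 

0 0 0 0 6.5 2.3 1; 0 0 0 0 6.6 2.4 1; 0 0 0 0 6.5 2.4 1; 0 0 0 0 6.5 2.4 1; 0 0 0 0 6.5 2.4 1; 0 0 0 0 6.6 2.3 1; 0 0 0 0 6.5 2.4 1; 0 0 0 0 6.5 2.4 1; 0 0 0 0 6.5 2.4 1; 0 0 0 0 6.6 2.4 1 

0 1.13 0.41 -5.5 0 0 1; 0 1.08 0.52 -5.5 0 0 1; 0 1.03 0.62 -5.5 0 -0.1 1; 0 0.96 0.71 -5.5 0 0 1; 0 0.9 0.8 -5.5 0 0 1; 0 0.81 0.89 -5.5 0 0 1; 0 0.72 0.96 -5.5 0 0 1; 0 0.62 1.02 -5.5 0 0 1; 0 0.53 1.08 -5.5 -0.1 0 1; 0 0.42 1.12 -5.5 0 0 1
```

Emit:
jog_arm(
  moves="-0.02 -0.32 0.45 5.7 -0.3 0.1 1; -0.01 -0.28 0.49 5.7 -0.3 0.1 1; -0.01 -0.23 0.51 5.7 -0.3 0.1 1; -0.01 -0.17 0.53 5.7 -0.2 0.1 1; -0.01 -0.12 0.54 5.7 -0.3 0.1 1; -0.01 -0.07 0.56 5.8 -0.2 0.1 1; 0 -0.01 0.55 5.7 -0.3 0 1; 0 0.06 0.7 0 6.5 2.4 1; -0.08 0.06 0.7 0 6.6 2.4 1; -0.16 0.06 0.68 0 6.5 2.4 1",
)

```text
clock: 60.9
position: [0.512, 0.3356, 0.3693]
tcp_rot: [-1.921, -0.002, 2.246]
wrist_force: [-0.2, -0.3, -5.3]
opening: 0.683
```

Emit:
jog_arm(
  moves="-0.23 0.07 0.66 0 6.5 2.4 1; -0.29 0.08 0.63 0 6.5 2.3 1; -0.37 0.1 0.59 0 6.6 2.4 1; -0.42 0.11 0.54 0 6.5 2.4 1; -0.48 0.13 0.5 0 6.5 2.4 1; -0.53 0.15 0.44 0 6.5 2.4 1; -0.56 0.18 0.37 0 6.6 2.3 1; -0.6 0.2 0.31 0 6.5 2.4 1; -0.62 0.22 0.24 0 6.5 2.4 1; -0.63 0.25 0.17 0 6.5 2.4 1",
)

```text
clock: 61.9
position: [0.4799, 0.2806, 0.3402]
tcp_rot: [-1.919, -0.001, 1.034]
wrist_force: [1.0, -0.0, -5.9]
opening: 0.684
```

Emit:
jog_arm(
  moves="0 0 0 0 6.5 2.3 1; 0 0 0 0 6.6 2.4 1; 0 0 0 0 6.5 2.4 1; 0 0 0 0 6.5 2.4 1; 0 0 0 0 6.5 2.4 1; 0 0 0 0 6.6 2.3 1; 0 0 0 0 6.5 2.4 1; 0 0 0 0 6.5 2.4 1; 0 0 0 0 6.5 2.4 1; 0 0 0 0 6.6 2.4 1",
)

```text
clock: 62.9
position: [0.4803, 0.281, 0.3399]
tcp_rot: [-1.918, 0.001, -0.178]
wrist_force: [-0.4, 0.3, -4.9]
opening: 0.684
```

Run:
```python
from sign import *
import st
p,az,t=now();print(p,az,t,st.s['qpos'].round(2))
w=[];P=np.array([.48,.28,.34])
for i in range(1,11): w.append((P-[0,0,.012*i],RT(-100,20+5.5*i),1,1))
plan(w)
```

```text
s 0.4094 out 0.5115 z 0.3399 [-1.0992e+02  7.0000e-02 -1.0220e+01] [-0.4  0.3 -4.9] 0.684 62.9
[0.48029133 0.28101777 0.33993942] -100.41276622376826 19.920757859560652 [ 0.53  0.5   1.09 -0.27  1.78  0.68]
-0.01 1.16 0.31 -5.6 -0.2 -0.1 1; 0 1.08 0.51 -5.5 0 0 1; 0 1.03 0.62 -5.5 0 0 1; 0 0.96 0.72 -5.5 0 0 1; 0.01 0.9 0.8 -5.5 0 0 1; 0 0.81 0.89 -5.5 0 0 1; 0 0.72 0.95 -5.5 0.1 0 1; 0 0.62 1.03 -5.5 0 0 1; 0 0.53 1.08 -5.5 0 0 1; 0 0.42 1.12 -5.5 0 0 1
```

Emit:
jog_arm(
  moves="0 1.16 0.31 -5.6 0 0 1; 0 1.08 0.51 -5.5 0 0 1; 0 1.03 0.62 -5.5 0 0 1; 0 0.96 0.72 -5.5 0 0 1; 0 0.9 0.8 -5.5 0 0 1; 0 0.81 0.89 -5.5 0 0 1; 0 0.72 0.95 -5.5 0 0 1; 0 0.62 1.03 -5.5 0 0 1; 0 0.53 1.08 -5.5 0 0 1; 0 0.42 1.12 -5.5 0 0 1",
)

```text
clock: 63.9
position: [0.4804, 0.28, 0.2191]
tcp_rot: [-2.881, 0.001, -0.173]
wrist_force: [0.2, -0.1, -5.5]
opening: 0.685
```

```bash
cat > foot.py <<'E'
from sign import *
import st
c=snap('wrist','w%d'%(100*st.s['clock']))
p,Q=pose();_,az,t=now();print(p,az,t,st.s['qpos'].round(2))
vs,us=np.mgrid[0:330:2,200:440:2]
P=np.array([world(c,u,v) for u,v in zip(us.ravel(),vs.ravel())]);L=Q.inv().apply(P-p);m=(np.linalg.norm(L,axis=1)<.2)&(abs(L[:,0])<.045)&(L[:,2]>.01)&(P[:,2]>.012);L=L[m];P=P[m]
b=(L[:,2]>.03)&(L[:,2]<.09)&(abs(L[:,0])<.025)&(L[:,1]>-.01)
print('panel slope deg',np.degrees(np.polyfit(L[b,2],L[b,1],1)[0]),np.median(L[b,1]))
f=L[:,2]>.095;print('foot tool z,y',np.percentile(L[f][:,2],[1,50,99]),np.percentile(L[f][:,1],[1,50,99]),'low z',np.percentile(P[:,2],[0,1]))
E
python3 foot.py
```

```text
s 0.4097 out 0.5105 z 0.2191 [-1.6507e+02  7.0000e-02 -9.8900e+00] [ 0.2 -0.1 -5.5] 0.685 63.9
[0.47948404 0.27949068 0.21407057] -99.95706543474112 75.69831984843796 [ 0.71  1.03  0.94 -0.86  2.2   0.76]
panel slope deg 3.285206085594377 0.004273111096181965
foot tool z,y [0.09516174 0.10048605 0.10197775] [-0.02653367 -0.00868479  0.01970091] low z [0.1101464  0.11561271]
```

Run:
```python
from ik import *
P=np.array([.48,.28,.131]);print(ik(P,RT(-100,81),sensors.observe()['qpos']))
plan([(P,RT(-100,81),1,9)])
```

```text
(array([ 0.71771905,  1.09335405,  1.08244624, -0.83085288,  2.14533933,
        0.90841512]), np.float64(6.406218848478188e-12))
0.01 0.22 0.9 -0.6 0.1 0 1; 0.01 0.21 0.9 -0.6 0.1 0 1; 0.01 0.2 0.9 -0.6 0 0 1; 0.01 0.19 0.9 -0.6 0.1 0 1; 0.01 0.19 0.9 -0.6 0 0 1; 0.01 0.18 0.91 -0.6 0.1 0 1; 0.01 0.16 0.91 -0.6 0 0 1; 0 0.16 0.91 -0.6 0.1 0 1; 0.01 0.15 0.91 -0.5 0 0.1 1; 0 0 0 0 0 0 1
```

Emit:
jog_arm(
  moves="0.01 0.22 0.9 -0.6 0.1 0 1; 0.01 0.21 0.9 -0.6 0.1 0 1; 0.01 0.2 0.9 -0.6 0 0 1; 0.01 0.19 0.9 -0.6 0.1 0 1; 0.01 0.19 0.9 -0.6 0 0 1; 0.01 0.18 0.91 -0.6 0.1 0 1; 0.01 0.16 0.91 -0.6 0 0 1; 0 0.16 0.91 -0.6 0.1 0 1; 0.01 0.15 0.91 -0.5 0 0 1; 0 0 0 0 0 0 1",
)

```text
clock: 64.95
position: [0.4811, 0.2804, 0.1353]
tcp_rot: [-2.976, -0.005, -0.175]
wrist_force: [-0.8, 0.6, -5.7]
opening: 0.684
```

Emit:
jog_arm(
  moves="0 0 0 0 0 0 1; 0 0.02 0.1 0 0 0 1; 0 0.02 0.1 0 0 0 1; 0 0.02 0.1 0 0 0 1; 0 0 0 0 0 0 1; 0 0 0 0 0 0 1; 0 0 0 0 0 0 1; 0 0 0 0 0 0 1; 0 0 0 0 0 0 1; 0 0 0 0 0 0 1",
)

```text
clock: 65.95
position: [0.4814, 0.2806, 0.1342]
tcp_rot: [-2.974, -0.008, -0.176]
wrist_force: [0.2, -0.2, -5.4]
opening: 0.682
```

```bash
python3 foot.py
```

```text
s 0.4106 out 0.5113 z 0.1342 [-170.38   -0.45  -10.06] [ 0.2 -0.2 -5.4] 0.682 65.95
[0.48144338 0.28058596 0.13421248] -99.98094049958097 80.37703099525905 [ 0.72  1.18  0.93 -0.86  2.18  0.86]
panel slope deg 3.6513272429781547 0.006319946189930481
foot tool z,y [0.09533796 0.10487767 0.10675307] [-0.02385713 -0.00099315  0.02185147] low z [0.02658419 0.02979116]
```

Emit:
jog_arm(
  moves="0 0.02 0.1 0 0 0 1; 0 0 0 0 0 0 1; 0 0.02 0.1 0 0 0 1; 0 0 0 0 0 0 1; 0 0.02 0.1 0 0 0 1; 0 0 0 0 0 0 1; 0 0.02 0.1 0 0 0 1; 0 0 0 0 0 0 1; 0 0 0 0 0 0 1; 0 0 0 0 0 0 1",
)

```text
clock: 67.0
position: [0.4815, 0.2804, 0.1301]
tcp_rot: [-2.974, -0.008, -0.176]
wrist_force: [-0.5, 0.0, -5.2]
opening: 0.685
```

Emit:
jog_arm(
  moves="0 0.02 0.1 0 0 0 1; 0 0 0 0 0 0 1; 0 0.02 0.1 0 0 0 1; 0 0 0 0 0 0 1; 0 0.02 0.1 0 0 0 1; 0 0 0 0 0 0 1; 0 0.02 0.1 0 0 0 1; 0 0 0 0 0 0 1; 0 0 0 0 0 0 1; 0 0 0 0 0 0 1",
)

```text
clock: 68.0
position: [0.4815, 0.2803, 0.1261]
tcp_rot: [-2.974, -0.008, -0.176]
wrist_force: [0.4, -0.2, -5.2]
opening: 0.684
```

Emit:
jog_arm(
  moves="0 0.02 0.1 0 0 0 1; 0 0 0 0 0 0 1; 0 0.02 0.1 0 0 0 1; 0 0 0 0 0 0 1; 0 0.02 0.1 0 0 0 1; 0 0 0 0 0 0 1; 0 0 0 0 0 0 1; 0 0 0 0 0 0 1; 0 0 0 0 0 0 1; 0 0 0 0 0 0 1",
)

```text
clock: 69.0
position: [0.4815, 0.2802, 0.123]
tcp_rot: [-2.974, -0.008, -0.176]
wrist_force: [0.0, 0.5, -4.7]
opening: 0.683
```

```bash
python3 foot.py
```

```text
s 0.4107 out 0.5110 z 0.1230 [-170.38   -0.45  -10.06] [ 0.   0.5 -4.7] 0.683 69.0
[0.48146198 0.28024456 0.12298613] -99.98382829645512 80.37792131357152 [ 0.72  1.19  0.92 -0.85  2.17  0.87]
panel slope deg 3.6639750541880223 0.006339365486717305
foot tool z,y [0.09532936 0.10486831 0.10673868] [-0.02367172 -0.00103871  0.02214121] low z [0.01502571 0.01854635]
```

Emit:
jog_arm(
  moves="0 0.02 0.1 0 0 0 1; 0 0 0 0 0 0 1; 0 0 0 0 0 0 1; 0 0.02 0.1 0 0 0 1; 0 0 0 0 0 0 1; 0 0 0 0 0 0 1; 0 0 0 0 0 0 1; 0 0 0 0 0 0 1; 0 0 0 0 0 0 1; 0 0 0 0 0 0 1",
)

```text
clock: 70.05
position: [0.4813, 0.2805, 0.1227]
tcp_rot: [-2.975, -0.01, -0.176]
wrist_force: [0.5, 2.2, 7.3]
opening: 0.684
```

Emit:
jog_arm(
  moves="0 0 0 0 0 0 0; 0 0 0 0 0 0 -0.6; 0 0 0 0 0 0 -1; 0 0 0 0 0 0 -1; 0 0 0 0 0 0 -1; 0 0 0 0 0 0 -1; 0 0 0 0 0 0 -1; 0 0 0 0 0 0 -1; 0 0 0 0 0 0 -1; 0 0 0 0 0 0 -1",
)

```text
clock: 71.05
position: [0.4815, 0.2802, 0.1209]
tcp_rot: [-2.974, -0.008, -0.176]
wrist_force: [-0.0, 0.2, 0.5]
opening: 1.0
```

Emit:
jog_arm(
  moves="0 -0.3 0 0 0 0 -1; 0 -0.5 0 0 0 0 -1; 0 -1 0 0 0 0 -1; 0 -1 0 0 0 0 -1; 0 -1.5 0 0 0 0 -1; 0 -1.5 0 0 0 0 -1; 0 -1.5 0 0 0 0 -1; 0 -1.5 0 0 0 0 -1; 0 -1.5 0 0 0 0 -1; 0 -1.5 0 0 0 0 -1",
)

```text
clock: 72.05
position: [0.4901, 0.3864, 0.1374]
tcp_rot: [-2.963, -0.008, -0.175]
wrist_force: [0.1, -0.2, -0.2]
opening: 0.998
```

Run:
```python
from ik import *
import st
p,az,t=now();print(p,az,t)
t5=snap('top','t9');s=snap('scene','s9');w=snap('wrist','w99')
a=cv2.resize(s['image'][100:300,230:530],(600,400));b=cv2.resize(w['image'],(320,200));c=cv2.resize(t5['image'][130:300,180:420],(280,200))
cv2.imwrite('pics/c99.png',np.vstack([a,np.hstack([b,c])]))
passes(t5)
```

```text
s 0.3965 out 0.6166 z 0.1374 [-169.75   -0.44  -10.04] [ 0.1 -0.2 -0.2] 0.998 72.05
[0.49008646 0.38644516 0.13739235] -99.96184448067751 79.75354081095274
```

View pics/c99.png

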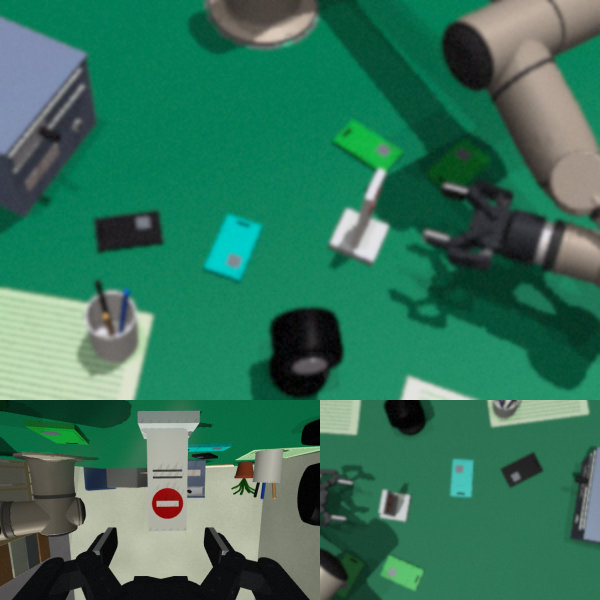

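Run:
```python
from h import *
for f in('t9','t5'):
    c=load(f);T=c['camera_from_world'];vs,us=np.mgrid[170:260,390:420];P=np.array([world(c,u,v) for u,v in zip(us.ravel(),vs.ravel())])
    o=F-P@xb;m=(P[:,2]>.135)&(P[:,2]<.17)&(o>.018)&(o<.045);print(f,m.sum(),np.median(P[m]@yb))
print('expected shut',S0-.028,'open',S0-.128)
job.close_job()
print(sensors.observe()['clock'])
```

```text
t9 40 0.5591141616128263
t5 13 0.4599157177966629
expected shut 0.5595 open 0.4595
the job is handed in; nothing more can be done
the job is handed in; nothing more can be done
```

The job is done and handed in, finished at about 72 s of the 210 s allowed. I opened the shutter to its stop and put the three light-grey passes through the slot. I then slid the shutter shut against its stop and stood the sign upright on its foot.

**Last checks**
- **Shutter:** the top camera put the knob at 0.559 m along the box front, against 0.5595 m expected for shut.
- **Passes:** the slot looked empty in the last picture before shutting, and no passes were left on the counter. I inferred that they dropped right in, because the inside of the box can't be seen.
- **Sign:** it stands upright with the gripper about 10 cm clear. It is about 10 cm from where it lay.
- **Bystanders:** the speaker, pen cup and look-alike passes appear where they were, judged from the pictures and not measured.

**What did not go to plan**
- The first lift of the sign ran into a joint limit. I turned it in the air to another direction before setting it down.
- The sign also slid about 5 mm in the grip on the way.
- The far pass had to be set down once and gripped again, to keep the gripper away from the speaker and cup.

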